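# Put away a pile of returned seed containers

### The job

The seed containers that came back to the lending library stand piled on a long carton. Take the pile apart and stand each container upright in the plywood tray that matches its shape and size: the long carton in the long tray, the round tin in the round tray, the square box in the square tray and the small box in the small oblong tray, each flat on the tray's base, centred and in line with its sides. Set them down gently without dropping or tipping any, and leave the flower pot and the mug where they are.

Things in the scene. Friction and masses are not known exactly. Their poses are not given: they have to be found in the camera images.
- carton_mid (a point): Long closed kraft cardboard carton, 200 (x) by 60 (y) mm, 50 mm tall, upright. The point is its centre, half-way up (25 mm above its underside); z is up; x runs along its length. It lies on the desk at the bottom of the pile: the round tin and the square box stand side by side on it, about 100 to 124 mm apart, either of them at either end. About 0.35 kg.
- tin_mid (a point): Round aluminium tin with a lid, diameter 58 mm, 50 mm tall, upright. The point is its centre, half-way up (25 mm above its underside); z is up. Stands on the long carton. About 0.2 kg.
- squarebox_mid (a point): Square closed kraft cardboard box, 56 by 56 mm, 50 mm tall, upright. The point is its centre, half-way up (25 mm above its underside); z is up; x and y are square to its sides. Stands on the long carton. About 0.15 kg.
- smallbox_mid (a point): Small closed kraft cardboard box, 48 (x) by 32 (y) mm, 50 mm tall, upright. The point is its centre, half-way up (25 mm above its underside); z is up; x runs along its longer side. Top of the pile: it stands on the tin or on the square box. About 0.06 kg.
- tray_long: Long shallow plywood tray, inside 220 (x) by 80 (y) mm. Pale rim, browner base. Fixed to the desk. Base 4 mm thick (so things stand 4 mm above the desk), rim 6 mm wide and 10 mm above the desk all round; the inside is 10 mm larger than its container on every side. Origin: centre of the underside, on the desk; z up, x along its length.
- tray_round: Round shallow plywood tray, inside diameter 78 mm. Pale rim, browner base. Fixed to the desk. Base 4 mm thick (so things stand 4 mm above the desk), rim 6 mm wide and 10 mm above the desk all round; the inside is 10 mm larger than its container on every side. Origin: centre of the underside, on the desk; z up.
- tray_square: Square shallow plywood tray, inside 76 by 76 mm. Pale rim, browner base. Fixed to the desk. Base 4 mm thick (so things stand 4 mm above the desk), rim 6 mm wide and 10 mm above the desk all round; the inside is 10 mm larger than its container on every side. Origin: centre of the underside, on the desk; z up, x and y square to its sides.
- tray_small: Small oblong shallow plywood tray, inside 68 (x) by 52 (y) mm. Pale rim, browner base. Fixed to the desk. Base 4 mm thick (so things stand 4 mm above the desk), rim 6 mm wide and 10 mm above the desk all round; the inside is 10 mm larger than its container on every side. Origin: centre of the underside, on the desk; z up, x along its longer side.
- pot: Empty terracotta flower pot, 72 mm across the rim, 65 mm tall, standing loose on the desk among the trays. To be left alone. Origin: centre of its underside.
- mug: White mug, 72 mm across, 85 mm tall, its handle reaching out along its +y, standing loose on the desk beyond the trays. To be left alone. Origin: centre of its underside.
There are look-alikes about, which are no part of the job. Leave any black or orange look-alike of the tray_square alone.

How it is judged:
By the outcome, as a careful person would: the job done as asked, in the order asked, and still so for the second after the job is handed in, with the robot touching nothing.
It also fails if it takes over 120 s, if anything falls off the work surface, if the arm or the gripper's body presses on something with over 40 N, if the wrist force passes 120 N, or if a joint passes its speed limit or range.

### The arm

A 7-joint arm with a two-finger parallel gripper is mounted at the origin on the work surface. World frame = base frame: x ahead of the robot, y to its left, z up, the work surface at z = 0. Lengths are in m, angles in rad, forces in N, time in s.
With the tool pointing down it reaches from about 0.4 to 0.85 m from the base axis. Payload 6.9 kg.
Tool frame: the origin (TCP) lies at the very end of the fingers, on their centre line; the grasp point (between the pads) lies 19 mm behind it (manip.grasp_offset is the distance from the TCP to the grasp point, in m); z points along the fingers, y is the line along which they close (so a half turn about z gives the same grasp; the last joint's range is limited). The gripper opens to 85 mm and grips with 20 to 120 N. Pads are 22 mm wide; open, the fingers measure 114 mm over their backs; the gripper's body (76 mm by 85 mm) begins 54 mm behind the grasp point. The pads swing forward as they close: fully open they stand 13 mm farther back than shut.
Start: joints at [0.105, 0.507, -0.238, 1.5, 0.126, 1.149, -0.155], TCP at [0.625, -0, 0.231] pointing down, gripper open.
Joint ranges: [-3.08, 3.08], [-0.24, 2.05], [-1.43, 1.35], [0, 2.5], [-1.52, 4.66], [0.17, 1.96], [-2.89, 2.89]. Speed limits (rad/s): [2.39, 2.39, 3.14, 3.14, 3.14, 3.14, 3.14].

### API

Orientations are given as a unit quaternion [x, y, z, w].
In Python, from bench import manip, eyes gives the robot as it stands. The module is installed in compiled form; this text tells all that it offers.
- The arm moves only by the tool drive_tool, never from a script. Its argument "rows" is a list of rows, each an object of numbers: "tx", "ty", "tz": the shift along the tool's x, y, z in m; "wx", "wy", "wz": the turn, a rotation vector about the tool's x, y, z in units of 6 degrees (1.0 is 6 degrees); "grip": the opening, from 0 (shut) to 1 (fully open). In form: [{"tx": .., "ty": .., "tz": .., "wx": .., "wy": .., "wz": .., "grip": ..}, ...]. A call has 1 to 8 rows; each row shifts and turns the commanded pose from where the row before left it, along the tool's axes as they then stand; what a row does not reach is not made up. A row lasts 1/12 s, in which the tool goes at most 41.7 mm and 7.16 degrees, less where a joint would pass 70% of its speed; a pose out of reach is approached as far as the arm can. A call is refused whole if a number of a shift passes 0.0417 or a number of a turn 1, either way. A call with a gripper value outside its range is refused whole. The fingers move at their own pace and stop on an object; the grip force is fixed at half the most. Time passes only in rows, so rows that do not move let the fingers close. It gives the time, the measured TCP pose, the force, the opening and the grip force at its end, in the units of the state.
- manip.read_state(): the state, without advancing time (a new reading comes with each control period).
- eyes.capture(name): name is "scene" or "side" or "wrist"; returns the picture (420x560x3 uint8, red, green, blue); there is no depth.
- eyes.camera_params(name): a dict with "K" (3x3 intrinsics, pixels), "T" (4x4, takes a point from camera to world coordinates). Camera axes: x right, y up, looking along -z (the intrinsics and any distortion apply to the point x, -y, -z); pixel columns grow to the right and rows downward; lengths in m; the calibration is good to about 2 mm. A picture is of the moment at which its call begins: read the wrist's pose just before it. camera_params takes no time and is no camera call; for the wrist camera it gives the pose at the moment of the call.
- manip.sign_off(): hands the job in; it is judged then, once.
The state is a dict: "time_s": time; "joints": joint angles; "qvel": joint speeds; "effort": joint torques, N m; "tool_pos": TCP position; "tcp_rot": TCP orientation; "wrist_force": force on the tool from outside, world axes, zero at the start; "torque": the same for the moment, N m; "opening": finger opening in m; "grip_force": force on a finger pad.
Only numpy, scipy, OpenCV 4.12 (cv2) and the standard library are available. Lean on these libraries where they do the work, as an engineer would, in place of code of your own. Each camera call takes 0.05 s, during which the arm holds its last target. There are 200 camera calls.

## Working session

There is one attempt and no reset: what is moved stays moved. The work goes in short steps, Python scripts to look and compute and a tool call to move; the robot and the scene stay as the last step left them, time stands still between calls to the robot, and variables do not carry over. Pictures are saved under pics/ and viewed, at most 16 in all, crops included, and the job is handed in when it is done.

Besides the shell and the picture viewer there is one more tool, called after "Call:" by a JSON object that holds its "method" and its "body". drive_tool: Moves the arm, as the interface text tells. Its arguments: {"type":"object","properties":{"rows":{"type":"array"}},"required":["rows"]}

```bash
mkdir -p pics; cat > h.py <<'E'
import numpy as np, cv2
from bench import manip, eyes
from scipy.spatial.transform import Rotation as R
def snap(n,f=None):
    P=eyes.camera_params(n); im=eyes.capture(n)
    if f: cv2.imwrite('pics/'+f,im[:,:,::-1])
    return im,P
def ray(P,uv):
    K,T=np.array(P['K']),np.array(P['T'])
    d=np.linalg.inv(K)@np.array([uv[0],uv[1],1.]); d=np.array([d[0],-d[1],-d[2]])
    return T[:3,3],T[:3,:3]@d
def onz(P,uv,z):
    o,d=ray(P,uv); return o+d*(z-o[2])/d[2]
def proj(P,p):
    K,T=np.array(P['K']),np.array(P['T'])
    c=T[:3,:3].T@(np.array(p)-T[:3,3]); q=K@np.array([c[0],-c[1],-c[2]]); return q[:2]/q[2]
E
python3 - <<'E'
from h import *
np.set_printoptions(precision=3,suppress=True)
for n in ['scene','side','wrist']:
    im,P=snap(n,n+'0.png'); print(n,P)
print(manip.read_state())
E
```

```text
scene {'K': array([[410.064,   0.   , 283.169],
       [  0.   , 410.064, 213.842],
       [  0.   ,   0.   ,   1.   ]]), 'T': array([[-0.817, -0.483,  0.315,  0.933],
       [ 0.577, -0.699,  0.422,  0.507],
       [ 0.016,  0.527,  0.85 ,  1.1  ],
       [ 0.   ,  0.   ,  0.   ,  1.   ]])}
side {'K': array([[502.671,   0.   , 280.941],
       [  0.   , 502.671, 216.117],
       [  0.   ,   0.   ,   1.   ]]), 'T': array([[-0.731,  0.35 , -0.586, -0.246],
       [-0.683, -0.382,  0.623,  0.842],
       [-0.006,  0.855,  0.518,  0.814],
       [ 0.   ,  0.   ,  0.   ,  1.   ]])}
wrist {'K': array([[313.159,   0.   , 279.61 ],
       [  0.   , 313.159, 212.124],
       [  0.   ,   0.   ,   1.   ]]), 'T': array([[ 1.   , -0.001,  0.001,  0.625],
       [ 0.   ,  0.954,  0.3  ,  0.076],
       [-0.001, -0.3  ,  0.954,  0.374],
       [ 0.   ,  0.   ,  0.   ,  1.   ]])}
{'time_s': 0.15, 'joints': array([ 0.106,  0.508, -0.238,  1.501,  0.126,  1.149, -0.155]), 'qvel': array([-0.   , -0.002,  0.001, -0.001, -0.001, -0.003,  0.002]), 'effort': array([ -0.001, -62.101,  -2.189, -24.984,   0.013,   0.009,   0.   ]), 'tool_pos': array([ 0.625, -0.   ,  0.231]), 'tcp_rot': array([ 0.707,  0.707, -0.   , -0.   ]), 'wrist_force': array([-0.223,  0.347,  0.02 ]), 'torque': array([0.009, 0.008, 0.011]), 'grip_force': 0.0, 'opening': 0.08545302062841378}
```

View pics/scene0.png

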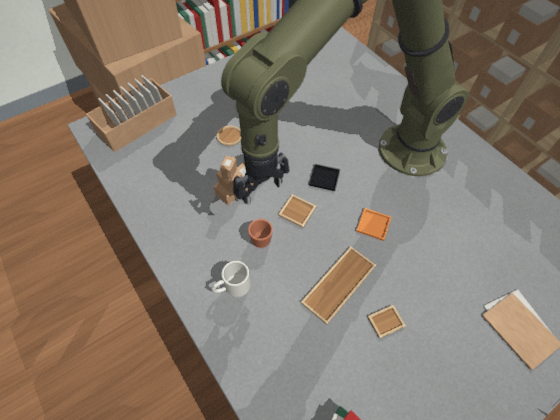

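View pics/side0.png

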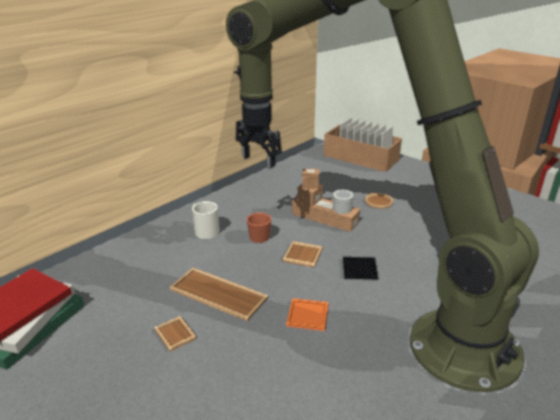

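Scene view: the plywood trays are long (340,285), small (387,321), square (297,211) and round (230,135). The black (324,178) and orange (374,224) trays are the look-alikes. The pot is at (261,233) and the mug at (236,280). In the side view, the small box stands on the square box at the left end of the carton (312,190), with the tin at the right end (343,200).

Next I'll measure the trays by mask.

```bash
cat > m.py <<'E'
from h import *
np.set_printoptions(precision=4,suppress=True)
seeds={'scene':dict(long=(340,285),small=(387,321),square=(297,211),round=(230,135)),'side':dict(long=(219,292),small=(175,332),square=(302,253),round=(379,200))}
for n in seeds:
    P=eyes.camera_params(n); im=cv2.cvtColor(cv2.imread(f'pics/{n}0.png'),cv2.COLOR_BGR2HSV)
    m=((im[...,1]>70)&(im[...,0]<30)&(im[...,2]>80)).astype(np.uint8)
    nl,lab,st,_=cv2.connectedComponentsWithStats(m)
    for k,(u,v) in seeds[n].items():
        l=lab[v,u]; c,_=cv2.findContours((lab==l).astype(np.uint8),cv2.RETR_EXTERNAL,cv2.CHAIN_APPROX_NONE)
        pts=np.array([onz(P,q,.010)[:2] for q in max(c,key=len)[:,0]],np.float32)
        hull=cv2.convexHull(pts*1000)
        (cx,cy),(w,h),a=cv2.minAreaRect(hull)
        print(n,k,l,np.array([cx,cy,w,h,a]))
P=eyes.camera_params('side')
print('tin top',onz(P,(344,195),.1),'small top',onz(P,(312,171),.15),'pot',onz(P,(259,217),.065),'mug',onz(P,(206,206),.085))
P=eyes.camera_params('scene')
print('pot',onz(P,(261,225),.065),'mug',onz(P,(236,270),.085))
for n,b in (('side',(280,155,390,235)),('scene',(200,120,300,220))):
    im=cv2.imread(f'pics/{n}0.png')[b[1]:b[3],b[0]:b[2]]; cv2.imwrite(f'pics/{n}c.png',cv2.resize(im,None,fx=5,fy=5,interpolation=cv2.INTER_CUBIC))
E
python3 m.py
```

```text
scene long 70 [532.5866 243.9848 231.728   92.0359  13.4424]
scene small 86 [497.487  401.6778  63.6705  80.2353  78.0348]
scene square 34 [486.1187 -20.9251  88.0819  89.0349  24.8523]
scene round 17 [ 498.4756 -410.4113   90.7843   84.2396   59.6177]
side long 17 [530.3268 245.9976 235.6376 100.2989  13.3276]
side small 20 [493.9302 402.6194  67.1677  86.8763  78.4102]
side square 15 [483.9995 -19.8267  89.9399  99.3125  25.057 ]
side round 11 [ 498.1422 -413.7751   87.8773   92.7923   42.4541]
tin top [ 0.5056 -0.2293  0.1   ] small top [ 0.6131 -0.2092  0.15  ] pot [ 0.6431 -0.0124  0.065 ] mug [0.7762 0.071  0.085 ]
pot [ 0.6251 -0.0123  0.065 ] mug [0.7632 0.0758 0.085 ]
```

View pics/sidec.png

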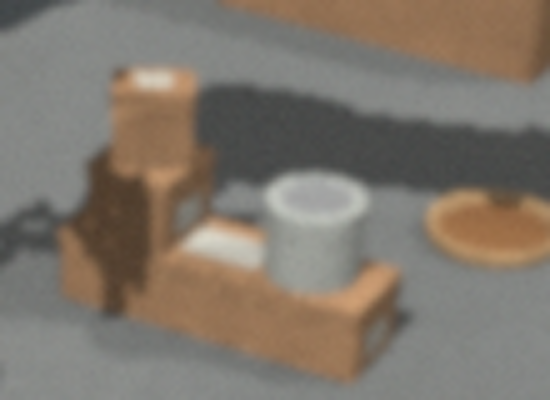

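The crop shows the small box on the square box, both at the left end of the carton, and the tin on its right end. I'll go above the pile.

Call:
{"method": "drive_tool", "body": {"rows": [{"tx":-0.03,"ty":-0.01,"tz":-0.03,"grip":1},{"tx":-0.035,"ty":-0.01,"tz":-0.02,"grip":1},{"tx":-0.035,"ty":-0.01,"tz":-0.02,"grip":1},{"tx":-0.035,"ty":-0.01,"tz":-0.02,"grip":1},{"tx":-0.035,"ty":-0.01,"tz":-0.01,"grip":1},{"tx":-0.03,"ty":-0.01,"grip":1},{"tx":0,"grip":1},{"tx":0,"grip":1}]}}

```text
invalid input
```

```bash
cat > w.py <<'E'
import sys
from h import *
np.set_printoptions(precision=4,suppress=True)
im,P=snap('wrist',sys.argv[1]); s=manip.read_state(); print(s['time_s'],s['tool_pos'],R.from_quat(s['tcp_rot']).as_matrix())
E
python3 w.py w1.png; python3 -c "
from h import *
snap('scene','scene1.png');snap('side','side1.png')"
```

```text
0.2 [ 0.6247 -0.      0.2307] [[ 0.      1.     -0.0011]
 [ 1.     -0.      0.    ]
 [ 0.     -0.0011 -1.    ]]
```

View pics/w1.png

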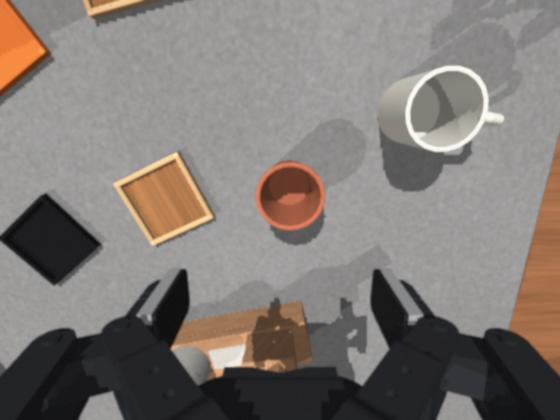

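The pot is at (290,195), the square tray at (164,198), and the edge of the pile at (240,340). My move was refused, probably because every key is required, so I'll resend it in full.

Call:
{"method": "drive_tool", "body": {"rows": [{"tx":-0.03,"ty":-0.01,"tz":-0.03,"wx":0,"wy":0,"wz":0,"grip":1},{"tx":-0.04,"ty":-0.01,"tz":-0.02,"wx":0,"wy":0,"wz":0,"grip":1},{"tx":-0.04,"ty":-0.01,"tz":-0.02,"wx":0,"wy":0,"wz":0,"grip":1},{"tx":-0.04,"ty":-0.01,"tz":-0.02,"wx":0,"wy":0,"wz":0,"grip":1},{"tx":-0.04,"ty":-0.01,"tz":-0.01,"wx":0,"wy":0,"wz":0,"grip":1},{"tx":-0.03,"ty":-0.01,"tz":0,"wx":0,"wy":0,"wz":0,"grip":1},{"tx":0,"ty":0,"tz":0,"wx":0,"wy":0,"wz":0,"grip":1},{"tx":0,"ty":0,"tz":0,"wx":0,"wy":0,"wz":0,"grip":1}]}}

```text
time_s: 0.97
tool_pos: [0.5673, -0.2098, 0.3243]
tcp_rot: [0.709, 0.705, -0.0, 0.0]
wrist_force: [0.0, 1.5, -0.3]
opening: 0.0858
grip_force: 0.0
```

```bash
python3 w.py w1.png; python3 -c "
from h import *
snap('scene','scene1.png');snap('side','side1.png')"
```

```text
1.0167 [ 0.5681 -0.2074  0.3242] [[ 0.0015  1.     -0.0002]
 [ 1.     -0.0015  0.0006]
 [ 0.0006 -0.0002 -1.    ]]
```

View pics/w1.png

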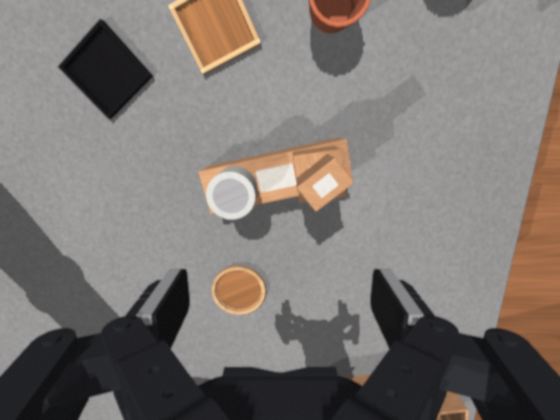

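The tin lid is at (231,192), the small box on top at about (326,183) and turned, and the carton runs from (200,170) to (350,200). I'll take one enlarged crop to read the corners.

```bash
python3 -c "
import cv2
im=cv2.imread('pics/w1.png')[130:226,195:365]; cv2.imwrite('pics/w1c.png',cv2.resize(im,(765,432),interpolation=cv2.INTER_CUBIC))"
```

```text
(no output)
```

View pics/w1c.png

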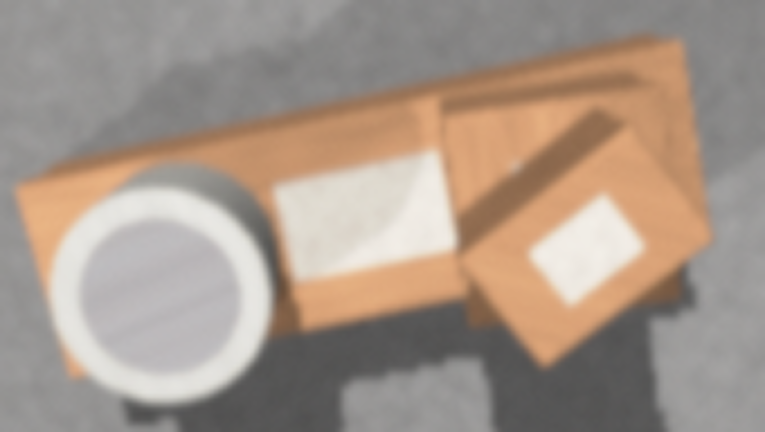

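The small box top corners in the crop are (627,125), (712,240), (545,368) and (460,255). The tin lid centre is (161,295), and the square box's left edge runs from (440,105) to (460,250).

```bash
cat > p.py <<'E'
from h import *
np.set_printoptions(precision=4,suppress=True)
P=eyes.camera_params('wrist')
f=lambda x,y,z: onz(P,((x+.5)/4.5-.5+195,(y+.5)/4.5-.5+130),z)[:2]
c=np.array([f(*q,.15) for q in ((627,125),(712,240),(545,368),(460,255))])
print('small',c.mean(0),np.linalg.norm(c-np.roll(c,-1,0),axis=1),np.degrees(np.arctan2(*(c[0]-c[3]+c[1]-c[2])[::-1])))
print('label',f(587,250,.15)); print('tin',f(161,295,.1),'r',f(271,295,.1)-f(51,295,.1))
a,b,d=f(17,187,.05),f(72,377,.05),f(680,40,.05)
print('carton',a,b,d,np.linalg.norm(b-a),np.linalg.norm(d-a),np.degrees(np.arctan2(*(d-a)[::-1])),'ctr',(b+d)/2)
e=[f(440,105,.1),f(460,250,.1),f(655,85,.1)];print('sq',e)
E
python3 p.py
```

```text
small [ 0.6154 -0.1992] [0.0335 0.0483 0.0341 0.0474] 39.33099172611024
label [ 0.6158 -0.1995]
tin [ 0.5093 -0.2232] r [0.0591 0.0001]
carton [ 0.4598 -0.2028] [ 0.4724 -0.2622] [ 0.6547 -0.1596] 0.06074792902023321 0.19968272657296587 12.508434391716634 ctr [ 0.5636 -0.2109]
sq [array([ 0.5835, -0.1725]), array([ 0.5894, -0.2106]), array([ 0.6387, -0.1673])]
```

Call:
{"method": "drive_tool", "body": {"rows": [{"tx":0.008,"ty":0.0475,"tz":0,"wx":0,"wy":0,"wz":0,"grip":1},{"tx":0,"ty":0,"tz":0.01,"wx":0,"wy":0,"wz":-0.94,"grip":1},{"tx":0,"ty":0,"tz":0.02,"wx":0,"wy":0,"wz":-0.94,"grip":1},{"tx":0,"ty":0,"tz":0.02,"wx":0,"wy":0,"wz":-0.94,"grip":1},{"tx":0,"ty":0,"tz":0.02,"wx":0,"wy":0,"wz":-0.94,"grip":1},{"tx":0,"ty":0,"tz":0.02,"wx":0,"wy":0,"wz":-0.94,"grip":1},{"tx":0,"ty":0,"tz":0.01,"wx":0,"wy":0,"wz":-0.94,"grip":1},{"tx":0,"ty":0,"tz":0,"wx":0,"wy":0,"wz":-0.91,"grip":1}]}}

```text
out of range; nothing moved
```

Call:
{"method": "drive_tool", "body": {"rows": [{"tx":0.008,"ty":0.04,"tz":0,"wx":0,"wy":0,"wz":0,"grip":1},{"tx":0,"ty":0.0075,"tz":0.01,"wx":0,"wy":0,"wz":0,"grip":1},{"tx":0,"ty":0,"tz":0.02,"wx":0,"wy":0,"wz":-0.98,"grip":1},{"tx":0,"ty":0,"tz":0.02,"wx":0,"wy":0,"wz":-0.98,"grip":1},{"tx":0,"ty":0,"tz":0.02,"wx":0,"wy":0,"wz":-0.98,"grip":1},{"tx":0,"ty":0,"tz":0.02,"wx":0,"wy":0,"wz":-0.98,"grip":1},{"tx":0,"ty":0,"tz":0.01,"wx":0,"wy":0,"wz":-0.98,"grip":1},{"tx":0,"ty":0,"tz":0,"wx":0,"wy":0,"wz":-0.98,"grip":1}]}}

```text
time_s: 1.78
tool_pos: [0.615, -0.1966, 0.221]
tcp_rot: [0.456, 0.89, -0.0, -0.003]
wrist_force: [-1.0, 0.3, 0.9]
opening: 0.0854
grip_force: 0.0
```

```bash
cat > go.py <<'E'
# go.py x y z yaw(deg of closing axis): shift in tool axes (as they stand now) and turns needed
import sys
from h import *
np.set_printoptions(precision=4,suppress=True)
x,y,z,a=map(float,sys.argv[1:]); s=manip.read_state(); M=R.from_quat(s['tcp_rot']).as_matrix()
ya=np.degrees(np.arctan2(M[1,1],M[0,1])); da=(a-ya+90)%180-90
tgt=np.array([[np.sin(np.radians(ya+da)),np.cos(np.radians(ya+da)),0],[-np.cos(np.radians(ya+da)),np.sin(np.radians(ya+da)),0],[0,0,-1]]).T
yv=np.array([np.cos(np.radians(ya+da)),np.sin(np.radians(ya+da)),0]); zv=np.array([0,0,-1.]); G=np.c_[np.cross(yv,zv),yv,zv]
print('t',round(s['time_s'],2),'pos',s['tool_pos'],'yaw',round(ya,1),'j7',round(s['joints'][6],2),'F',s['wrist_force'],'open',round(s['opening'],4))
d=np.array([x,y,z])-s['tool_pos']
print('shift now',M.T@d,'shift after turn',G.T@d,'w units',R.from_matrix(M.T@G).as_rotvec(degrees=True)/6)
E
python3 go.py .6156 -.1994 .112 39.3
```

```text
t 1.78 pos [ 0.615  -0.1966  0.221 ] yaw 35.8 j7 0.72 F [-0.9838  0.2936  0.8758] open 0.0854
shift now [-0.0031 -0.0009  0.109 ] shift after turn [-0.0025 -0.0013  0.109 ] w units [-0.0225 -0.0448 -0.5903]
```

Call:
{"method": "drive_tool", "body": {"rows": [{"tx":-0.0025,"ty":-0.0013,"tz":0,"wx":0,"wy":0,"wz":-0.6,"grip":1},{"tx":0,"ty":0,"tz":0.03,"wx":0,"wy":0,"wz":0,"grip":1},{"tx":0,"ty":0,"tz":0.03,"wx":0,"wy":0,"wz":0,"grip":1},{"tx":0,"ty":0,"tz":0.02,"wx":0,"wy":0,"wz":0,"grip":1},{"tx":0,"ty":0,"tz":0,"wx":0,"wy":0,"wz":0,"grip":1},{"tx":0,"ty":0,"tz":0,"wx":0,"wy":0,"wz":0,"grip":1}]}}

```text
time_s: 2.28
tool_pos: [0.6162, -0.2002, 0.1436]
tcp_rot: [0.43, 0.903, 0.0, -0.001]
wrist_force: [0.2, 0.1, 0.4]
opening: 0.0854
grip_force: 0.0
```

```bash
python3 go.py .6156 -.1994 .112 39.3; python3 w.py w2.png
```

```text
t 2.28 pos [ 0.6162 -0.2002  0.1436] yaw 39.0 j7 0.74 F [0.1835 0.1415 0.4097] open 0.0854
shift now [0.0009 0.     0.0316] shift after turn [0.001  0.     0.0316] w units [-0.0061 -0.0227 -0.0485]
2.3333 [ 0.6171 -0.2006  0.145 ] [[-0.6291  0.7773  0.0007]
 [ 0.7773  0.6291  0.0006]
 [ 0.      0.0009 -1.    ]]
```

View pics/w2.png

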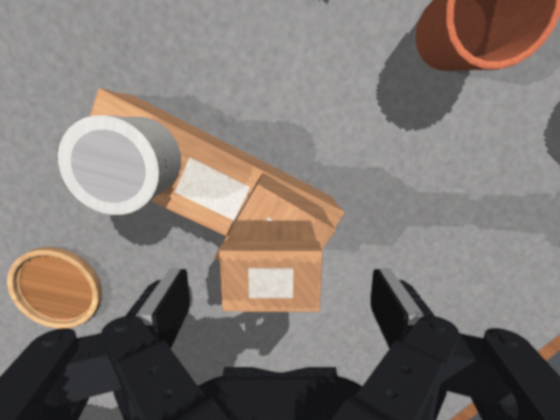

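```bash
python3 -c "
from h import *
P=eyes.camera_params('wrist');print(onz(P,(271,281.5),.15),onz(P,(271,284),.15),onz(P,(110,165),.1),proj(P,manip.read_state()['tool_pos']))
a,b=onz(P,(219,311),.15),onz(P,(321,311),.15);print(b-a)
"; python3 go.py .6156 -.1994 .112 39.3
```

```text
[ 0.61564243 -0.20621634  0.15      ] [ 0.61651879 -0.20731687  0.15      ] [ 0.5080945 -0.2286321  0.1      ] [280.36588064 270.48217788]
[0.04081074 0.03297487 0.        ]
t 2.33 pos [ 0.6171 -0.2006  0.145 ] yaw 39.0 j7 0.74 F [ 0.4732 -0.8379  0.8146] open 0.0858
shift now [ 0.0019 -0.0005  0.033 ] shift after turn [ 0.0019 -0.0004  0.033 ] w units [ 0.0085 -0.0002 -0.0527]
```

The box sits about 4 mm to the left of the finger centre line: (271,283) against 280. I'll correct that, descend and grip.

Call:
{"method": "drive_tool", "body": {"rows": [{"tx":-0.003,"ty":-0.0046,"tz":0,"wx":0,"wy":0,"wz":0,"grip":1},{"tx":0,"ty":0,"tz":0.016,"wx":0,"wy":0,"wz":0,"grip":1},{"tx":0,"ty":0,"tz":0.016,"wx":0,"wy":0,"wz":0,"grip":1},{"tx":0,"ty":0,"tz":0,"wx":0,"wy":0,"wz":0,"grip":1},{"tx":0,"ty":0,"tz":0,"wx":0,"wy":0,"wz":0,"grip":0.4},{"tx":0,"ty":0,"tz":0,"wx":0,"wy":0,"wz":0,"grip":0.4},{"tx":0,"ty":0,"tz":0,"wx":0,"wy":0,"wz":0,"grip":0.4},{"tx":0,"ty":0,"tz":0,"wx":0,"wy":0,"wz":0,"grip":0.4}]}}

```text
time_s: 3.0
tool_pos: [0.6156, -0.2073, 0.1141]
tcp_rot: [0.431, 0.902, 0.0, 0.002]
wrist_force: [0.9, -0.8, 5.7]
opening: 0.0474
grip_force: 62.3
```

```bash
python3 go.py .4967 .402 .2 -12
```

```text
t 3.0 pos [ 0.6156 -0.2073  0.1141] yaw 38.9 j7 0.74 F [ 0.9474 -0.7856  5.7232] open 0.0474
shift now [ 0.5488  0.29   -0.0868] shift after turn [ 0.5713 -0.243  -0.0859] w units [0.0264 0.0146 8.4797]
```

Call:
{"method": "drive_tool", "body": {"rows": [{"tx":0,"ty":0,"tz":-0.015,"wx":0,"wy":0,"wz":0,"grip":0.4},{"tx":0,"ty":0,"tz":-0.025,"wx":0,"wy":0,"wz":0,"grip":0.4},{"tx":0,"ty":0,"tz":-0.03,"wx":0,"wy":0,"wz":0,"grip":0.4},{"tx":0,"ty":0,"tz":-0.02,"wx":0,"wy":0,"wz":0.85,"grip":0.4},{"tx":0,"ty":0,"tz":0,"wx":0,"wy":0,"wz":0.95,"grip":0.4},{"tx":0,"ty":0,"tz":0,"wx":0,"wy":0,"wz":0.95,"grip":0.4},{"tx":0,"ty":0,"tz":0,"wx":0,"wy":0,"wz":0.95,"grip":0.4},{"tx":0,"ty":0,"tz":0,"wx":0,"wy":0,"wz":0.95,"grip":0.4}]}}

```text
time_s: 3.67
tool_pos: [0.6145, -0.2071, 0.2031]
tcp_rot: [0.638, 0.77, 0.0, 0.0]
wrist_force: [0.1, -0.1, -0.3]
opening: 0.0475
grip_force: 61.7
```

Call:
{"method": "drive_tool", "body": {"rows": [{"tx":0,"ty":0,"tz":0,"wx":0,"wy":0,"wz":0.95,"grip":0.4},{"tx":0,"ty":0,"tz":0,"wx":0,"wy":0,"wz":0.95,"grip":0.4},{"tx":0,"ty":0,"tz":0,"wx":0,"wy":0,"wz":0.95,"grip":0.4},{"tx":0,"ty":0,"tz":0,"wx":0,"wy":0,"wz":0.95,"grip":0.4},{"tx":0.036,"ty":-0.015,"tz":0,"wx":0,"wy":0,"wz":0,"grip":0.4},{"tx":0.036,"ty":-0.015,"tz":0,"wx":0,"wy":0,"wz":0,"grip":0.4},{"tx":0.036,"ty":-0.015,"tz":0,"wx":0,"wy":0,"wz":0,"grip":0.4},{"tx":0.036,"ty":-0.015,"tz":0,"wx":0,"wy":0,"wz":0,"grip":0.4}]}}

```text
time_s: 4.33
tool_pos: [0.5848, -0.0522, 0.2028]
tcp_rot: [0.776, 0.63, 0.0, 0.0]
wrist_force: [0.8, 0.3, -0.1]
opening: 0.0471
grip_force: 61.8
```

Call:
{"method": "drive_tool", "body": {"rows": [{"tx":0.036,"ty":-0.015,"tz":0,"wx":0,"wy":0,"wz":0,"grip":0.4},{"tx":0.036,"ty":-0.015,"tz":0,"wx":0,"wy":0,"wz":0,"grip":0.4},{"tx":0.036,"ty":-0.015,"tz":0,"wx":0,"wy":0,"wz":0,"grip":0.4},{"tx":0.036,"ty":-0.015,"tz":0,"wx":0,"wy":0,"wz":0,"grip":0.4},{"tx":0.036,"ty":-0.015,"tz":0,"wx":0,"wy":0,"wz":0,"grip":0.4},{"tx":0.036,"ty":-0.015,"tz":0,"wx":0,"wy":0,"wz":0,"grip":0.4},{"tx":0.036,"ty":-0.015,"tz":0,"wx":0,"wy":0,"wz":0,"grip":0.4},{"tx":0,"ty":0,"tz":0,"wx":0,"wy":0,"wz":0,"grip":0.4}]}}

```text
time_s: 5.0
tool_pos: [0.531, 0.2251, 0.2032]
tcp_rot: [0.772, 0.635, 0.002, -0.003]
wrist_force: [0.1, 0.3, -0.1]
opening: 0.0472
grip_force: 61.9
```

```bash
python3 go.py .4967 .402 .2 -12
```

```text
t 5.0 pos [0.531  0.2251 0.2032] yaw -11.1 j7 -0.73 F [ 0.0568  0.3427 -0.0756] open 0.0472
shift now [ 0.167  -0.0678  0.0044] shift after turn [ 0.166  -0.0703  0.0032] w units [-0.0178 -0.0632  0.144 ]
```

Call:
{"method": "drive_tool", "body": {"rows": [{"tx":0.035,"ty":-0.015,"tz":0,"wx":0,"wy":0,"wz":0.15,"grip":0.4},{"tx":0.035,"ty":-0.015,"tz":0,"wx":0,"wy":0,"wz":0,"grip":0.4},{"tx":0.02,"ty":-0.01,"tz":0,"wx":0,"wy":0,"wz":0,"grip":0.4},{"tx":0,"ty":0,"tz":0,"wx":0,"wy":0,"wz":0,"grip":0.4},{"tx":0,"ty":0,"tz":0,"wx":0,"wy":0,"wz":0,"grip":0.4},{"tx":0,"ty":0,"tz":0,"wx":0,"wy":0,"wz":0,"grip":0.4}]}}

```text
time_s: 5.5
tool_pos: [0.5147, 0.3097, 0.2025]
tcp_rot: [0.781, 0.624, -0.0, 0.0]
wrist_force: [0.3, -0.1, -0.4]
opening: 0.0471
grip_force: 61.9
```

```bash
cat > tray.py <<'E'
# tray.py pic x y : wrist view, tray near (x,y): outer rim rectangle at z=.010
import sys
from h import *
np.set_printoptions(precision=4,suppress=True)
im,P=snap('wrist',sys.argv[1]); hsv=cv2.cvtColor(im,cv2.COLOR_RGB2HSV)
u=proj(P,[float(sys.argv[2]),float(sys.argv[3]),.004]).astype(int)
m=((hsv[...,1]>70)&(hsv[...,0]<30)&(hsv[...,2]>60)).astype(np.uint8); nl,lab=cv2.connectedComponents(m)
b=lab[u[1]-8:u[1]+9,u[0]-8:u[0]+9]; l=np.bincount(b[b>0]).argmax()
c,_=cv2.findContours((lab==l).astype(np.uint8),cv2.RETR_EXTERNAL,cv2.CHAIN_APPROX_NONE); c=max(c,key=len)
q=np.array([onz(P,k,.010)[:2] for k in c[:,0]],np.float32)*1000
print('seed px',u,'bbox',cv2.boundingRect(c),'rect',np.array(cv2.minAreaRect(q)[0]+cv2.minAreaRect(q)[1]+(cv2.minAreaRect(q)[2],)),'circ',cv2.minEnclosingCircle(q))
E
python3 tray.py w3.png .4967 .402; python3 go.py .4967 .402 .2 -12
```

```text
seed px [242 103] bbox (200, 70, 83, 69) rect [496.1627 400.2056  64.8891  80.5534  78.3496] circ ((496.4454040527344, 400.4244079589844), 50.24502182006836)
t 5.55 pos [0.515  0.3091 0.2025] yaw -12.8 j7 -0.91 F [ 0.5777 -0.4198 -1.3499] open 0.047
shift now [ 0.0865 -0.0385  0.0024] shift after turn [ 0.087  -0.0372  0.0025] w units [ 0.0063  0.0083 -0.137 ]
```

View pics/w3.png

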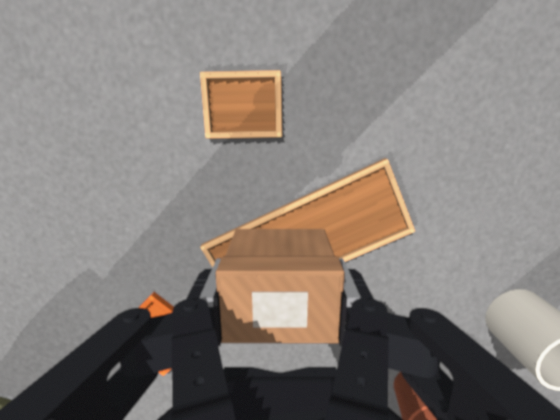

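Small tray at (242,104), with the held box at (280,306) square to the fingers.

```bash
python3 -c "
from h import *
P=eyes.camera_params('wrist');print(onz(P,(280.5,307),.2025+.036)-manip.read_state()['tool_pos'])"; python3 go.py .4963 .401 .0185 -12
```

```text
[0.00108709 0.00273735 0.03599811]
t 5.55 pos [0.515  0.3091 0.2025] yaw -12.8 j7 -0.91 F [ 0.5777 -0.4198 -1.3499] open 0.047
shift now [ 0.0856 -0.0387  0.1839] shift after turn [ 0.086  -0.0374  0.184 ] w units [ 0.0063  0.0083 -0.137 ]
```

Call:
{"method": "drive_tool", "body": {"rows": [{"tx":0.034,"ty":-0.015,"tz":0.01,"wx":0,"wy":0,"wz":-0.13,"grip":0.4},{"tx":0.034,"ty":-0.015,"tz":0.03,"wx":0,"wy":0,"wz":0,"grip":0.4},{"tx":0.016,"ty":-0.0074,"tz":0.04,"wx":0,"wy":0,"wz":0,"grip":0.4},{"tx":0,"ty":0,"tz":0.03,"wx":0,"wy":0,"wz":0,"grip":0.4},{"tx":0,"ty":0,"tz":0.03,"wx":0,"wy":0,"wz":0,"grip":0.4},{"tx":0,"ty":0,"tz":0.01,"wx":0,"wy":0,"wz":0,"grip":0.4},{"tx":0,"ty":0,"tz":0,"wx":0,"wy":0,"wz":0,"grip":0.4},{"tx":0,"ty":0,"tz":0,"wx":0,"wy":0,"wz":0,"grip":0.4}]}}

```text
time_s: 6.22
tool_pos: [0.4979, 0.3944, 0.0588]
tcp_rot: [0.777, 0.629, 0.0, 0.0]
wrist_force: [0.1, 0.5, 0.9]
opening: 0.0472
grip_force: 61.8
```

```bash
python3 go.py .4963 .399 .0185 -12
```

```text
t 6.22 pos [0.4979 0.3944 0.0588] yaw -12.0 j7 -1.06 F [0.0972 0.5177 0.9492] open 0.0472
shift now [ 0.0041 -0.0025  0.0403] shift after turn [ 0.0041 -0.0025  0.0403] w units [ 0.0048  0.0012 -0.0082]
```

Call:
{"method": "drive_tool", "body": {"rows": [{"tx":0.0041,"ty":-0.0025,"tz":0.005,"wx":0,"wy":0,"wz":0,"grip":0.4},{"tx":0,"ty":0,"tz":0.015,"wx":0,"wy":0,"wz":0,"grip":0.4},{"tx":0,"ty":0,"tz":0.01,"wx":0,"wy":0,"wz":0,"grip":0.4},{"tx":0,"ty":0,"tz":0,"wx":0,"wy":0,"wz":0,"grip":0.4},{"tx":0,"ty":0,"tz":0.004,"wx":0,"wy":0,"wz":0,"grip":0.4},{"tx":0,"ty":0,"tz":0,"wx":0,"wy":0,"wz":0,"grip":0.4},{"tx":0,"ty":0,"tz":0,"wx":0,"wy":0,"wz":0,"grip":0.4}]}}

```text
time_s: 6.8
tool_pos: [0.4955, 0.4001, 0.0246]
tcp_rot: [0.777, 0.63, 0.0, 0.0]
wrist_force: [0.2, 0.1, -0.1]
opening: 0.0475
grip_force: 61.8
```

```bash
python3 go.py .4963 .399 .0185 -12; python3 w.py w4.png
```

```text
t 6.8 pos [0.4955 0.4001 0.0246] yaw -11.9 j7 -1.08 F [ 0.1628  0.0725 -0.081 ] open 0.0475
shift now [-0.0009  0.001   0.0061] shift after turn [-0.0009  0.001   0.0061] w units [ 0.0042 -0.0051  0.0084]
6.85 [0.4955 0.4001 0.0246] [[ 0.207   0.9783  0.0007]
 [ 0.9783 -0.207   0.0005]
 [ 0.0007  0.0006 -1.    ]]
```

View pics/w4.png

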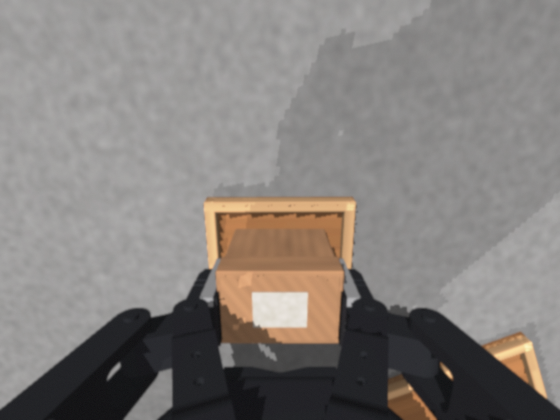

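The box is centred sideways, 280 against the tray's 280. I'll check the front gap by rays: rim front edge at row 198, box lower front edge at row 231.

```bash
python3 -c "
from h import *
P=eyes.camera_params('wrist');s=manip.read_state();M=R.from_quat(s['tcp_rot']).as_matrix()
f=lambda u,v,z:(M.T@(onz(P,(u,v),z)-s['tool_pos']))[:2]
print('tray ctr',f(280,198,.01)-[.032,0],f(206,205,.01),f(355,205,.01),'box ctr bottom',f(280,231,.0105)-[.016,0],f(230,231,.0105),f(330,231,.0105),'top',f(280.5,307,.0605))"
```

```text
tray ctr [0.00216797 0.00030992] [ 0.0303663  -0.03854119] [0.03037253 0.03970639] box ctr bottom [-2.36822587e-05  3.21531381e-04] [ 0.01597611 -0.02654334] [0.01597653 0.02719352] top [0.00276988 0.00045897]
```

Call:
{"method": "drive_tool", "body": {"rows": [{"tx":0,"ty":0,"tz":0.004,"wx":0,"wy":0,"wz":0,"grip":0.4},{"tx":0,"ty":0,"tz":0.002,"wx":0,"wy":0,"wz":0,"grip":0.4},{"tx":0,"ty":0,"tz":0,"wx":0,"wy":0,"wz":0,"grip":0.4},{"tx":0,"ty":0,"tz":0,"wx":0,"wy":0,"wz":0,"grip":0.4}]}}

```text
time_s: 7.18
tool_pos: [0.4953, 0.4, 0.0181]
tcp_rot: [0.777, 0.63, 0.0, -0.0]
wrist_force: [0.3, 0.1, -0.8]
opening: 0.0475
grip_force: 61.9
```

Call:
{"method": "drive_tool", "body": {"rows": [{"tx":0,"ty":0,"tz":0.001,"wx":0,"wy":0,"wz":0,"grip":0.4},{"tx":0,"ty":0,"tz":0.001,"wx":0,"wy":0,"wz":0,"grip":0.4},{"tx":0,"ty":0,"tz":0,"wx":0,"wy":0,"wz":0,"grip":0.4}]}}

```text
time_s: 7.43
tool_pos: [0.4953, 0.4001, 0.018]
tcp_rot: [0.777, 0.63, 0.001, 0.0]
wrist_force: [-3.4, -3.2, 16.3]
opening: 0.0475
grip_force: 63.9
```

It touched the base. I'll ease up and release.

Call:
{"method": "drive_tool", "body": {"rows": [{"tx":0,"ty":0,"tz":-0.001,"wx":0,"wy":0,"wz":0,"grip":0.4},{"tx":0,"ty":0,"tz":0,"wx":0,"wy":0,"wz":0,"grip":0.7},{"tx":0,"ty":0,"tz":0,"wx":0,"wy":0,"wz":0,"grip":0.8},{"tx":0,"ty":0,"tz":0,"wx":0,"wy":0,"wz":0,"grip":0.9},{"tx":0,"ty":0,"tz":-0.02,"wx":0,"wy":0,"wz":0,"grip":0.9},{"tx":0,"ty":0,"tz":-0.04,"wx":0,"wy":0,"wz":0,"grip":1},{"tx":0,"ty":0,"tz":-0.04,"wx":0,"wy":0,"wz":0,"grip":1},{"tx":0,"ty":0,"tz":-0.04,"wx":0,"wy":0,"wz":0,"grip":1}]}}

```text
time_s: 8.1
tool_pos: [0.4947, 0.3995, 0.1579]
tcp_rot: [0.777, 0.63, -0.001, -0.0]
wrist_force: [0.4, 1.6, 0.1]
opening: 0.0856
grip_force: 0.0
```

Call:
{"method": "drive_tool", "body": {"rows": [{"tx":-0.04,"ty":0.012,"tz":-0.02,"wx":0,"wy":0,"wz":-0.9,"grip":1},{"tx":-0.04,"ty":0.012,"tz":0,"wx":0,"wy":0,"wz":-0.9,"grip":1},{"tx":0,"ty":0,"tz":0,"wx":0,"wy":0,"wz":0,"grip":1},{"tx":0,"ty":0,"tz":0,"wx":0,"wy":0,"wz":0,"grip":1}]}}

```text
time_s: 8.43
tool_pos: [0.5072, 0.3176, 0.1752]
tcp_rot: [0.716, 0.698, -0.0, 0.001]
wrist_force: [-0.7, 1.5, -0.4]
opening: 0.0851
grip_force: 0.0
```

```bash
python3 w.py w5.png; python3 go.py .57 -.24 .25 9
```

```text
8.4833 [0.5062 0.32   0.1749] [[ 0.0233  0.9997 -0.0002]
 [ 0.9997 -0.0233 -0.0003]
 [-0.0003 -0.0002 -1.    ]]
t 8.48 pos [0.5062 0.32   0.1749] yaw -1.3 j7 -0.77 F [0.6057 0.1869 0.3081] open 0.0851
shift now [-0.5584  0.0769 -0.0749] shift after turn [-0.5631 -0.0246 -0.0751] w units [-0.0023  0.0028 -1.723 ]
```

View pics/w5.png

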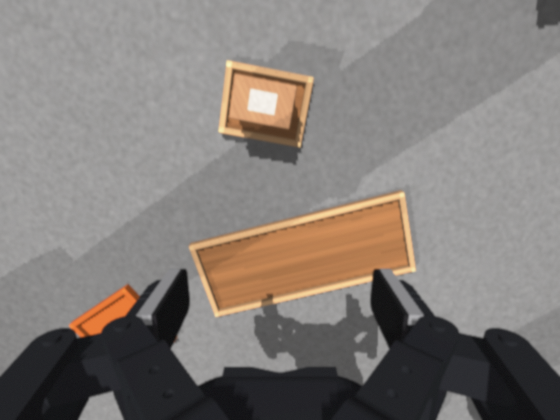

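The small box stands upright in its tray at (263,103), and the long tray is at (302,253). I'll measure both and go back to the pile.

```bash
python3 -c "
from h import *
P=eyes.camera_params('wrist');print('box',onz(P,(263,102),.054),'tray',np.mean([onz(P,q,.01) for q in ((229,61),(313,76),(302,147),(219,132))],0))"; python3 tray.py t.png .532 .244
```

```text
box [0.49493484 0.40530276 0.054     ] tray [0.49533645 0.40396079 0.01      ]
seed px [304 257] bbox (190, 194, 227, 125) rect [531.1868 244.2816 231.8746  95.5328  13.3645] circ ((531.0928344726562, 243.9987335205078), 123.38440704345703)
```

Call:
{"method": "drive_tool", "body": {"rows": [{"tx":-0.04,"ty":0.006,"tz":-0.03,"wx":0,"wy":0,"wz":0,"grip":1},{"tx":-0.04,"ty":0.006,"tz":-0.03,"wx":0,"wy":0,"wz":0,"grip":1},{"tx":-0.04,"ty":0.006,"tz":-0.015,"wx":0,"wy":0,"wz":0,"grip":1},{"tx":-0.04,"ty":0.006,"tz":0,"wx":0,"wy":0,"wz":0,"grip":1},{"tx":-0.04,"ty":0.006,"tz":0,"wx":0,"wy":0,"wz":0,"grip":1},{"tx":-0.04,"ty":0.006,"tz":0,"wx":0,"wy":0,"wz":0,"grip":1},{"tx":-0.04,"ty":0.006,"tz":0,"wx":0,"wy":0,"wz":0,"grip":1},{"tx":-0.04,"ty":0.006,"tz":0,"wx":0,"wy":0,"wz":0,"grip":1}]}}

```text
time_s: 9.2
tool_pos: [0.5454, 0.0157, 0.2387]
tcp_rot: [0.713, 0.701, 0.0, -0.0]
wrist_force: [1.0, 0.0, 0.3]
opening: 0.0855
grip_force: 0.0
```

Call:
{"method": "drive_tool", "body": {"rows": [{"tx":-0.04,"ty":0.006,"tz":0,"wx":0,"wy":0,"wz":0,"grip":1},{"tx":-0.04,"ty":0.006,"tz":0,"wx":0,"wy":0,"wz":0,"grip":1},{"tx":-0.04,"ty":0.006,"tz":0,"wx":0,"wy":0,"wz":0,"grip":1},{"tx":-0.04,"ty":0.006,"tz":0,"wx":0,"wy":0,"wz":0,"grip":1},{"tx":-0.04,"ty":0.006,"tz":0,"wx":0,"wy":0,"wz":0,"grip":1},{"tx":0,"ty":0,"tz":0,"wx":0,"wy":0,"wz":0,"grip":1},{"tx":0,"ty":0,"tz":0,"wx":0,"wy":0,"wz":0,"grip":1},{"tx":0,"ty":0,"tz":0,"wx":0,"wy":0,"wz":0,"grip":1}]}}

```text
time_s: 9.87
tool_pos: [0.5719, -0.183, 0.2383]
tcp_rot: [0.714, 0.701, 0.0, -0.001]
wrist_force: [0.8, -0.0, 0.4]
opening: 0.0853
grip_force: 0.0
```

```bash
cat > pile.py <<'E'
import sys
from h import *
np.set_printoptions(precision=4,suppress=True)
im,P=snap('wrist'); c=proj(P,[.565,-.214,.09]); x0,y0=int(c[0]-110),max(int(c[1]-65),0)
f=7 if 0 else 3.5
cr=im[y0:y0+130,x0:x0+220,::-1]; cv2.imwrite('pics/'+sys.argv[1],cv2.resize(cr,None,fx=f,fy=f,interpolation=cv2.INTER_CUBIC))
np.savez('P.npz',K=P['K'],T=P['T'],o=[x0,y0,f]); print(x0,y0,manip.read_state()['tool_pos'])
E
python3 pile.py w6.png; python3 go.py .57 -.2 .25 9
```

```text
163 162 [ 0.5719 -0.1823  0.2386]
t 9.92 pos [ 0.5719 -0.1823  0.2386] yaw -1.0 j7 0.18 F [-0.3591  0.8547 -0.2667] open 0.0856
shift now [-0.0177 -0.0016 -0.0114] shift after turn [-0.0172 -0.0046 -0.0114] w units [-0.0057 -0.0166 -1.6637]
```

View pics/w6.png

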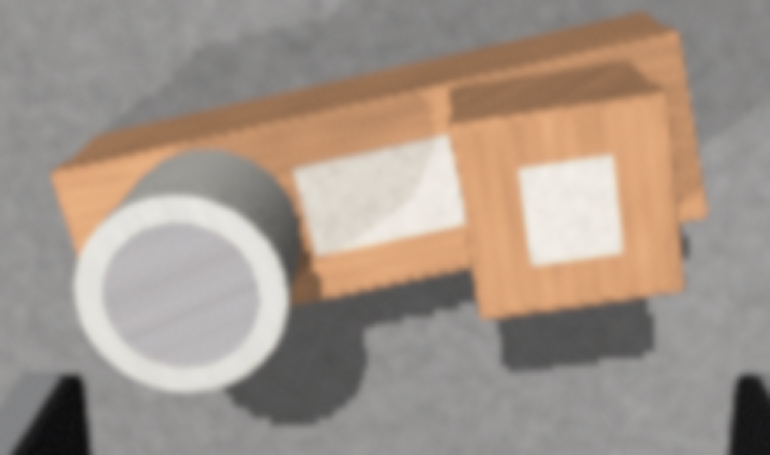

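Square box top corners in the crop are (450,123), (662,93), (684,288) and (484,317), with the tin lid at (181,294). Carton corners are (52,174), (680,32) and (705,215).

```bash
cat > q.py <<'E'
from h import *
np.set_printoptions(precision=4,suppress=True)
D=np.load('P.npz'); P=dict(K=D['K'],T=D['T']); x0,y0,s=D['o']
f=lambda x,y,z: onz(P,((x+.5)/s-.5+x0,(y+.5)/s-.5+y0),z)[:2]
c=np.array([f(*q,.1) for q in ((450,123),(662,93),(684,288),(484,317))])
print('sq',c.mean(0),np.linalg.norm(c-np.roll(c,-1,0),axis=1),np.degrees(np.arctan2(*(c[1]-c[0]+c[2]-c[3])[::-1])),'label',f(571,211,.1))
print('tin',f(181,294,.1),f(290,294,.1)-f(74,294,.1))
a,b,d=f(52,174,.05),f(680,32,.05),f(705,215,.05)
print('carton',(a+d)/2,np.linalg.norm(b-a),np.linalg.norm(b-d),np.degrees(np.arctan2(*(b-a)[::-1])))
E
python3 q.py
```

```text
sq [ 0.615  -0.2048] [0.0563 0.0564 0.0561 0.0571] 7.640473871868314 label [ 0.6153 -0.2057]
tin [ 0.5073 -0.2282] [ 0.0602 -0.0011]
carton [ 0.5619 -0.2165] 0.20086499958885912 0.060303957479587424 11.99343274046562
```

```bash
python3 go.py .6152 -.2053 .062 7.6
```

```text
t 9.92 pos [ 0.5719 -0.1823  0.2386] yaw -1.0 j7 0.18 F [-0.3591  0.8547 -0.2667] open 0.0856
shift now [-0.0226  0.0439  0.1765] shift after turn [-0.0286  0.0399  0.1766] w units [-0.0059 -0.0165 -1.4304]
```

Call:
{"method": "drive_tool", "body": {"rows": [{"tx":0,"ty":0,"tz":0.02,"wx":0,"wy":0,"wz":-0.72,"grip":1},{"tx":0,"ty":0,"tz":0.02,"wx":0,"wy":0,"wz":-0.71,"grip":1},{"tx":-0.0143,"ty":0.02,"tz":0,"wx":0,"wy":0,"wz":0,"grip":1},{"tx":-0.0143,"ty":0.02,"tz":0,"wx":0,"wy":0,"wz":0,"grip":1},{"tx":0,"ty":0,"tz":0.035,"wx":0,"wy":0,"wz":0,"grip":1},{"tx":0,"ty":0,"tz":0.025,"wx":0,"wy":0,"wz":0,"grip":1},{"tx":0,"ty":0,"tz":0,"wx":0,"wy":0,"wz":0,"grip":1},{"tx":0,"ty":0,"tz":0,"wx":0,"wy":0,"wz":0,"grip":1}]}}

```text
time_s: 10.58
tool_pos: [0.6143, -0.2055, 0.1383]
tcp_rot: [0.659, 0.752, -0.0, -0.002]
wrist_force: [-0.1, -0.5, 1.0]
opening: 0.0853
grip_force: 0.0
```

```bash
python3 go.py .6152 -.2053 .062 7.6; cat > lab.py <<'E'
# white label centre near the tool line at height z
import sys
from h import *
np.set_printoptions(precision=4,suppress=True)
z=float(sys.argv[1]); im,P=snap('wrist'); s=manip.read_state(); M=R.from_quat(s['tcp_rot']).as_matrix()
h=cv2.cvtColor(im,cv2.COLOR_RGB2HSV); m=((h[...,1]<40)&(h[...,2]>190)).astype(np.uint8); n,l,st,ce=cv2.connectedComponentsWithStats(m)
for i in range(1,n):
    if st[i,4]>150:
        p=onz(P,ce[i],z); print(ce[i],st[i],p,'tool',(M.T@(p-s['tool_pos']))[:2])
E
python3 lab.py .1
```

```text
t 10.58 pos [ 0.6143 -0.2055  0.1383] yaw 7.6 j7 0.3 F [-0.1448 -0.4806  1.0404] open 0.0853
shift now [-0.0001  0.0011  0.0763] shift after turn [0.0001 0.0009 0.0763] w units [-0.0253 -0.0204  0.0014]
[207.1453 222.3513] [ 178  204   57   38 1907] [ 0.5683 -0.1991  0.1   ] tool [ 0.0132 -0.0457]
[106.6934 251.772 ] [  61  211   94   85 2978] [ 0.5064 -0.2273  0.1   ] tool [-0.0066 -0.1107]
[281.4522 241.9332] [ 262  222   40   41 1632] [ 0.6154 -0.2059  0.1   ] tool [0.0003 0.0001]
```

Call:
{"method": "drive_tool", "body": {"rows": [{"tx":0,"ty":0.0005,"tz":0.025,"wx":0,"wy":0,"wz":0,"grip":1},{"tx":0,"ty":0,"tz":0.03,"wx":0,"wy":0,"wz":0,"grip":1},{"tx":0,"ty":0,"tz":0.02,"wx":0,"wy":0,"wz":0,"grip":1},{"tx":0,"ty":0,"tz":0,"wx":0,"wy":0,"wz":0,"grip":1},{"tx":0,"ty":0,"tz":0,"wx":0,"wy":0,"wz":0,"grip":0.5},{"tx":0,"ty":0,"tz":0,"wx":0,"wy":0,"wz":0,"grip":0.5},{"tx":0,"ty":0,"tz":0,"wx":0,"wy":0,"wz":0,"grip":0.5},{"tx":0,"ty":0,"tz":0,"wx":0,"wy":0,"wz":0,"grip":0.5}]}}

```text
time_s: 11.3
tool_pos: [0.6169, -0.2083, 0.0671]
tcp_rot: [0.66, 0.751, 0.001, 0.002]
wrist_force: [-0.6, 1.2, 5.9]
opening: 0.0548
grip_force: 64.7
```

```bash
python3 go.py .4855 -.0205 .17 25
```

```text
t 11.3 pos [ 0.6169 -0.2083  0.0671] yaw 7.4 j7 0.29 F [-0.6066  1.1852  5.8858] open 0.0548
shift now [ 0.203  -0.1056 -0.1037] shift after turn [ 0.2257 -0.0397 -0.1029] w units [ 0.0371  0.0237 -2.9275]
```

Call:
{"method": "drive_tool", "body": {"rows": [{"tx":0,"ty":0,"tz":-0.015,"wx":0,"wy":0,"wz":0,"grip":0.5},{"tx":0,"ty":0,"tz":-0.03,"wx":0,"wy":0,"wz":0,"grip":0.5},{"tx":0,"ty":0,"tz":-0.04,"wx":0,"wy":0,"wz":0,"grip":0.5},{"tx":0,"ty":0,"tz":-0.03,"wx":0,"wy":0,"wz":-0.9,"grip":0.5},{"tx":0,"ty":0,"tz":-0.01,"wx":0,"wy":0,"wz":-0.98,"grip":0.5},{"tx":0,"ty":0,"tz":0,"wx":0,"wy":0,"wz":-0.98,"grip":0.5},{"tx":0.035,"ty":-0.01,"tz":0,"wx":0,"wy":0,"wz":0,"grip":0.5},{"tx":0.035,"ty":-0.01,"tz":0,"wx":0,"wy":0,"wz":0,"grip":0.5}]}}

```text
time_s: 11.97
tool_pos: [0.568, -0.1537, 0.1902]
tcp_rot: [0.541, 0.841, 0.0, 0.001]
wrist_force: [0.1, 1.0, -2.0]
opening: 0.0552
grip_force: 64.2
```

Call:
{"method": "drive_tool", "body": {"rows": [{"tx":0.035,"ty":-0.01,"tz":0,"wx":0,"wy":0,"wz":0,"grip":0.5},{"tx":0.02,"ty":-0.01,"tz":0,"wx":0,"wy":0,"wz":0,"grip":0.5},{"tx":0,"ty":0,"tz":0,"wx":0,"wy":0,"wz":0,"grip":0.5},{"tx":0,"ty":0,"tz":0,"wx":0,"wy":0,"wz":0,"grip":0.5},{"tx":0,"ty":0,"tz":0,"wx":0,"wy":0,"wz":0,"grip":0.5}]}}

```text
time_s: 12.38
tool_pos: [0.5278, -0.1118, 0.1904]
tcp_rot: [0.541, 0.841, 0.0, 0.001]
wrist_force: [-0.1, 0.0, -1.4]
opening: 0.0551
grip_force: 64.2
```

```bash
python3 tray.py w7.png .4855 -.0205;python3 lab.py .2;  python3 go.py .4855 -.0205 .17 25
```

```text
seed px [278  87] bbox (229, 39, 95, 99) rect [484.7455 -24.297   88.4053  88.1508  24.6124] circ ((485.8119812011719, -24.82343101501465), 60.01106643676758)
[279.479  303.2078] [ 248  274   64   60 3695] [ 0.5328 -0.1237  0.2   ] tool [-0.0127 -0.0002]
t 12.48 pos [ 0.5277 -0.112   0.1896] yaw 24.5 j7 0.44 F [ 0.0127 -0.4233 -1.5638] open 0.0551
shift now [ 0.1008 -0.0004  0.0195] shift after turn [0.1008 0.0004 0.0196] w units [ 0.009   0.01   -0.0808]
```

Call:
{"method": "drive_tool", "body": {"rows": [{"tx":0.035,"ty":0,"tz":0,"wx":0,"wy":0,"wz":-0.08,"grip":0.5},{"tx":0.035,"ty":0,"tz":0.01,"wx":0,"wy":0,"wz":0,"grip":0.5},{"tx":0.029,"ty":0,"tz":0.03,"wx":0,"wy":0,"wz":0,"grip":0.5},{"tx":0,"ty":0,"tz":0.035,"wx":0,"wy":0,"wz":0,"grip":0.5},{"tx":0,"ty":0,"tz":0.03,"wx":0,"wy":0,"wz":0,"grip":0.5},{"tx":0,"ty":0,"tz":0.02,"wx":0,"wy":0,"wz":0,"grip":0.5},{"tx":0,"ty":0,"tz":0,"wx":0,"wy":0,"wz":0,"grip":0.5},{"tx":0,"ty":0,"tz":0,"wx":0,"wy":0,"wz":0,"grip":0.5}]}}

```text
time_s: 13.15
tool_pos: [0.4852, -0.0216, 0.0636]
tcp_rot: [0.537, 0.844, -0.001, -0.001]
wrist_force: [0.4, 0.4, -1.7]
opening: 0.0552
grip_force: 64.1
```

```bash
python3 go.py .4853 -.0225 .036 25
```

```text
t 13.15 pos [ 0.4852 -0.0216  0.0636] yaw 25.0 j7 0.19 F [ 0.422   0.4078 -1.6518] open 0.0552
shift now [-0.0009 -0.0003  0.0276] shift after turn [-0.0009 -0.0003  0.0276] w units [-0.0181 -0.0091  0.0063]
```

Call:
{"method": "drive_tool", "body": {"rows": [{"tx":0,"ty":0,"tz":0.02,"wx":0,"wy":0,"wz":0,"grip":0.5},{"tx":0,"ty":0,"tz":0.007,"wx":0,"wy":0,"wz":0,"grip":0.5},{"tx":0,"ty":0,"tz":0,"wx":0,"wy":0,"wz":0,"grip":0.5},{"tx":0,"ty":0,"tz":0,"wx":0,"wy":0,"wz":0,"grip":0.5}]}}

```text
time_s: 13.48
tool_pos: [0.4856, -0.0214, 0.038]
tcp_rot: [0.537, 0.844, 0.0, 0.0]
wrist_force: [0.6, 0.2, -0.8]
opening: 0.0552
grip_force: 64.2
```

```bash
cat > rel.py <<'E'
# rel.py boff half : tray centre (from its front outer rim, z=.010) and held label centre, in tool x,y
import sys
from h import *
np.set_printoptions(precision=4,suppress=True)
boff,half=float(sys.argv[1]),float(sys.argv[2])
im,P=snap('wrist',sys.argv[3]); s=manip.read_state(); M=R.from_quat(s['tcp_rot']).as_matrix()
f=lambda uv,z:(M.T@(onz(P,uv,z)-s['tool_pos']))[:2]
h=cv2.cvtColor(im,cv2.COLOR_RGB2HSV); m=((h[...,1]>70)&(h[...,0]<30)&(h[...,2]>60)).astype(np.uint8)
n,l,st,_=cv2.connectedComponentsWithStats(m[:300]); k=l[:, 280][l[:,280]>0]; k=np.bincount(k).argmax()
L=l==k; rows=[np.flatnonzero(L[:,c])[0] for c in range(255,306,10)]; r=int(np.median(rows)); cols=np.flatnonzero(L[r+5])
print('front row',rows,'cols',cols[0],cols[-1]); a,b=f((cols[0],r+5),.01),f((cols[-1],r+5),.01)
print('tray ctr x',f((280,r-.5),.01)[0]-half,'y',(a[1]+b[1])/2,'width',b[1]-a[1])
zt=s['tool_pos'][2]-boff+.05
w=((h[...,1]<40)&(h[...,2]>190)).astype(np.uint8); n,_,st,ce=cv2.connectedComponentsWithStats(w)
for i in range(1,n):
    if st[i,4]>300: print('label',ce[i],st[i],f(ce[i],zt))
print(s['tool_pos'],s['wrist_force'])
E
python3 rel.py .0171 .044 w8.png
```

```text
front row [np.int64(176), np.int64(175), np.int64(175), np.int64(175), np.int64(175), np.int64(175)] cols 198 355
tray ctr x 0.00012870251315216796 y -0.0021610825387417057 width 0.08724110450256106
label [279.5156 303.345 ] [ 248  274   64   60 3664] [ 0.0027 -0.0005]
[ 0.4858 -0.0213  0.0382] [-0.0619  0.382  -1.0463]
```

View pics/w8.png

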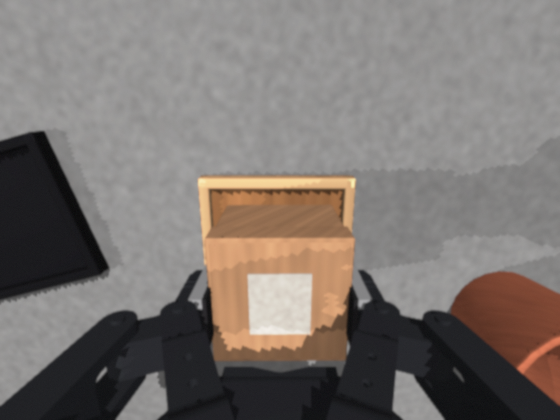

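The box is nearly centred over the square tray (rim front edge at row 175, columns 198–355, label at (280,303)), so I'll correct about 2 mm and lower it.

Call:
{"method": "drive_tool", "body": {"rows": [{"tx":-0.002,"ty":-0.0017,"tz":0,"wx":0,"wy":0,"wz":0,"grip":0.5},{"tx":0,"ty":0,"tz":0.008,"wx":0,"wy":0,"wz":0,"grip":0.5},{"tx":0,"ty":0,"tz":0.004,"wx":0,"wy":0,"wz":0,"grip":0.5},{"tx":0,"ty":0,"tz":0.002,"wx":0,"wy":0,"wz":0,"grip":0.5},{"tx":0,"ty":0,"tz":0,"wx":0,"wy":0,"wz":0,"grip":0.5},{"tx":0,"ty":0,"tz":0,"wx":0,"wy":0,"wz":0,"grip":0.5}]}}

```text
time_s: 14.03
tool_pos: [0.4842, -0.0236, 0.023]
tcp_rot: [0.537, 0.844, -0.0, -0.0]
wrist_force: [0.2, -0.0, -1.7]
opening: 0.0554
grip_force: 64.2
```

```bash
python3 rel.py .0171 .044 w9.png
```

```text
front row [np.int64(178), np.int64(178), np.int64(178), np.int64(178), np.int64(178), np.int64(178)] cols 195 366
tray ctr x 0.0014457374667168135 y 2.3142100125418674e-05 width 0.08695312889680488
label [279.509  303.3377] [ 248  274   64   60 3666] [ 0.0027 -0.0005]
[ 0.4844 -0.0236  0.0231] [ 0.1955  0.0621 -0.8067]
```

Call:
{"method": "drive_tool", "body": {"rows": [{"tx":-0.0008,"ty":0.0005,"tz":0.001,"wx":0,"wy":0,"wz":0,"grip":0.5},{"tx":0,"ty":0,"tz":0.001,"wx":0,"wy":0,"wz":0,"grip":0.5},{"tx":0,"ty":0,"tz":0,"wx":0,"wy":0,"wz":0,"grip":0.5}]}}

```text
time_s: 14.33
tool_pos: [0.4854, -0.0242, 0.0212]
tcp_rot: [0.537, 0.844, 0.0, 0.0]
wrist_force: [-0.2, 0.2, -2.1]
opening: 0.0551
grip_force: 64.2
```

Call:
{"method": "drive_tool", "body": {"rows": [{"tx":0,"ty":0,"tz":0.001,"wx":0,"wy":0,"wz":0,"grip":0.5},{"tx":0,"ty":0,"tz":0,"wx":0,"wy":0,"wz":0,"grip":0.5},{"tx":0,"ty":0,"tz":0,"wx":0,"wy":0,"wz":0,"grip":0.5}]}}

```text
time_s: 14.58
tool_pos: [0.4854, -0.0242, 0.0211]
tcp_rot: [0.537, 0.844, 0.0, 0.001]
wrist_force: [-1.8, 0.4, 10.5]
opening: 0.0551
grip_force: 65.5
```

Call:
{"method": "drive_tool", "body": {"rows": [{"tx":0,"ty":0,"tz":-0.0005,"wx":0,"wy":0,"wz":0,"grip":0.75},{"tx":0,"ty":0,"tz":0,"wx":0,"wy":0,"wz":0,"grip":0.85},{"tx":0,"ty":0,"tz":0,"wx":0,"wy":0,"wz":0,"grip":0.95},{"tx":0,"ty":0,"tz":0,"wx":0,"wy":0,"wz":0,"grip":1},{"tx":0,"ty":0,"tz":-0.02,"wx":0,"wy":0,"wz":0,"grip":1},{"tx":0,"ty":0,"tz":-0.04,"wx":0,"wy":0,"wz":0,"grip":1},{"tx":0,"ty":0,"tz":-0.04,"wx":0,"wy":0,"wz":0,"grip":1},{"tx":0,"ty":0,"tz":-0.04,"wx":0,"wy":0,"wz":0,"grip":1}]}}

```text
time_s: 15.25
tool_pos: [0.4845, -0.024, 0.162]
tcp_rot: [0.537, 0.844, -0.0, -0.001]
wrist_force: [1.4, -0.4, 0.1]
opening: 0.0851
grip_force: 0.0
```

Call:
{"method": "drive_tool", "body": {"rows": [{"tx":-0.02,"ty":0,"tz":-0.01,"wx":0,"wy":0,"wz":0,"grip":1},{"tx":0,"ty":0,"tz":0,"wx":0,"wy":0,"wz":0,"grip":1},{"tx":0,"ty":0,"tz":0,"wx":0,"wy":0,"wz":0,"grip":1},{"tx":0,"ty":0,"tz":0,"wx":0,"wy":0,"wz":0,"grip":1}]}}

```text
time_s: 15.58
tool_pos: [0.4929, -0.0422, 0.1699]
tcp_rot: [0.537, 0.844, -0.0, -0.001]
wrist_force: [-0.6, 0.4, -0.2]
opening: 0.0854
grip_force: 0.0
```

```bash
python3 tray.py w10.png .485 -.024; python3 lab.py .054; python3 go.py .507 -.215 .2 12
```

```text
[280.5136 181.8167] [266 165  30  34 993] [ 0.4838 -0.0221  0.054 ] tool [0.0214 0.0005]
t 15.68 pos [ 0.4927 -0.0418  0.1695] yaw 25.1 j7 0.3 F [-0.122   1.3524  0.411 ] open 0.0852
shift now [-0.1628 -0.0607 -0.0306] shift after turn [-0.1724 -0.022  -0.0305] w units [-0.0219 -0.0121  2.1864]Traceback (most recent call last):
  File "tray.py", line 8, in <module>
    b=lab[u[1]-8:u[1]+9,u[0]-8:u[0]+9]; l=np.bincount(b[b>0]).argmax()
                                          ~~~~~~~~~~~~~~~~~~~~~~~~~~^^
ValueError: attempt to get argmax of an empty sequence
```

```bash
sed -i 's/-8:/-28:/g;s/+9/+29/g' tray.py; python3 tray.py w10.png .485 -.024
```

```text
seed px [280 173] bbox (234, 128, 94, 91) rect [484.6733 -24.1568  87.9875  88.7208  25.0853] circ ((484.35137939453125, -23.76704216003418), 59.97541427612305)
```

Call:
{"method": "drive_tool", "body": {"rows": [{"tx":0,"ty":0,"tz":-0.03,"wx":0,"wy":0,"wz":0.73,"grip":1},{"tx":0,"ty":0,"tz":-0.03,"wx":0,"wy":0,"wz":0.73,"grip":1},{"tx":0,"ty":0,"tz":0,"wx":0,"wy":0,"wz":0.73,"grip":1},{"tx":-0.04,"ty":-0.005,"tz":0,"wx":0,"wy":0,"wz":0,"grip":1},{"tx":-0.04,"ty":-0.005,"tz":0,"wx":0,"wy":0,"wz":0,"grip":1},{"tx":-0.04,"ty":-0.005,"tz":0,"wx":0,"wy":0,"wz":0,"grip":1},{"tx":-0.035,"ty":-0.005,"tz":0,"wx":0,"wy":0,"wz":0,"grip":1},{"tx":0,"ty":0,"tz":0,"wx":0,"wy":0,"wz":0,"grip":1}]}}

```text
time_s: 16.4
tool_pos: [0.5049, -0.2064, 0.2293]
tcp_rot: [0.633, 0.774, -0.002, 0.0]
wrist_force: [0.5, -0.9, -0.1]
opening: 0.0857
grip_force: 0.0
```

Call:
{"method": "drive_tool", "body": {"rows": [{"tx":0,"ty":0,"tz":0,"wx":0,"wy":0,"wz":0,"grip":1},{"tx":0,"ty":0,"tz":0,"wx":0,"wy":0,"wz":0,"grip":1}]}}

```text
time_s: 16.57
tool_pos: [0.5059, -0.197, 0.2298]
tcp_rot: [0.63, 0.777, 0.0, -0.001]
wrist_force: [-0.1, 0.5, 0.5]
opening: 0.0853
grip_force: 0.0
```

```bash
cat > tin.py <<'E'
# ring/lid of the tin: pale grey blob; outer circle at height z
import sys
from h import *
np.set_printoptions(precision=4,suppress=True)
z=float(sys.argv[1]); im,P=snap('wrist','tin.png'); s=manip.read_state(); M=R.from_quat(s['tcp_rot']).as_matrix()
h=cv2.cvtColor(im,cv2.COLOR_RGB2HSV); m=((h[...,1]<40)&(h[...,2]>190)).astype(np.uint8); n,l,st,ce=cv2.connectedComponentsWithStats(m)
for i in range(1,n):
    if st[i,4]>300:
        c,_=cv2.findContours((l==i).astype(np.uint8),cv2.RETR_EXTERNAL,cv2.CHAIN_APPROX_NONE)
        q=np.array([onz(P,k,z)[:2] for k in max(c,key=len)[:,0]],np.float32)*1000
        ctr,r=cv2.minEnclosingCircle(q); p=np.array([ctr[0]/1000,ctr[1]/1000,z]); print(ce[i],st[i,:4],'ctr',p,'r',r,'tool',(M.T@(p-s['tool_pos']))[:2])
E
python3 tin.py .1; python3 go.py .507 -.228 .062 12
```

```text
[297.604    5.7749] [284   0  30  15] ctr [ 0.4873 -0.0415  0.1   ] r 11.252457618713379 tool [0.1551 0.014 ]
[297.6929 225.8103] [243 204 108  59] ctr [ 0.5254 -0.2151  0.1   ] r 51.683895111083984 tool [-0.0225  0.0151]
t 16.62 pos [ 0.5061 -0.1964  0.2301] yaw 12.1 j7 0.43 F [ 0.9216  0.2445 -0.1322] open 0.0854
shift now [-0.0314 -0.0056  0.168 ] shift after turn [-0.0311 -0.0057  0.1681] w units [-0.0072 -0.0154  0.0084]
```

Call:
{"method": "drive_tool", "body": {"rows": [{"tx":-0.031,"ty":-0.006,"tz":0,"wx":0,"wy":0,"wz":0,"grip":1},{"tx":0,"ty":0,"tz":0.035,"wx":0,"wy":0,"wz":0,"grip":1},{"tx":0,"ty":0,"tz":0.035,"wx":0,"wy":0,"wz":0,"grip":1},{"tx":0,"ty":0,"tz":0.025,"wx":0,"wy":0,"wz":0,"grip":1},{"tx":0,"ty":0,"tz":0,"wx":0,"wy":0,"wz":0,"grip":1},{"tx":0,"ty":0,"tz":0,"wx":0,"wy":0,"wz":0,"grip":1},{"tx":0,"ty":0,"tz":0,"wx":0,"wy":0,"wz":0,"grip":1}]}}

```text
time_s: 17.2
tool_pos: [0.5079, -0.2288, 0.1372]
tcp_rot: [0.629, 0.777, 0.0, 0.001]
wrist_force: [0.2, 0.9, 0.6]
opening: 0.0851
grip_force: 0.0
```

```bash
sed -i "s/st\[i,4\]>300/st[i,4]>300 and 1/" tin.py; python3 tin.py .1; python3 go.py .5068 -.2278 .062 12
```

```text
[310.3564 229.2454] [232 197 153  87] ctr [ 0.5229 -0.217   0.1   ] r 48.991554260253906 tool [0.009  0.0169]
t 17.25 pos [ 0.5081 -0.2292  0.1376] yaw 12.0 j7 0.46 F [0.147  0.5129 0.8279] open 0.0853
shift now [ 0.0018 -0.0012  0.0756] shift after turn [ 0.0017 -0.001   0.0756] w units [0.0238 0.0139 0.0026]
```

View pics/tin.png

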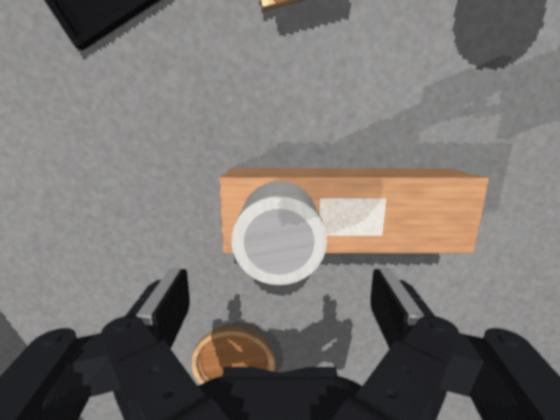

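The tin lid is at (279,240), on the tool line to within 1–2 mm. The round tray is at (234,362). I'll descend and grip.

Call:
{"method": "drive_tool", "body": {"rows": [{"tx":0.001,"ty":-0.001,"tz":0.025,"wx":0,"wy":0,"wz":0,"grip":1},{"tx":0,"ty":0,"tz":0.03,"wx":0,"wy":0,"wz":0,"grip":1},{"tx":0,"ty":0,"tz":0.02,"wx":0,"wy":0,"wz":0,"grip":1},{"tx":0,"ty":0,"tz":0,"wx":0,"wy":0,"wz":0,"grip":1},{"tx":0,"ty":0,"tz":0,"wx":0,"wy":0,"wz":0,"grip":0.55},{"tx":0,"ty":0,"tz":0,"wx":0,"wy":0,"wz":0,"grip":0.55},{"tx":0,"ty":0,"tz":0,"wx":0,"wy":0,"wz":0,"grip":0.55},{"tx":0,"ty":0,"tz":0,"wx":0,"wy":0,"wz":0,"grip":0.55}]}}

```text
time_s: 17.92
tool_pos: [0.5071, -0.2294, 0.0633]
tcp_rot: [0.63, 0.777, 0.001, 0.002]
wrist_force: [-0.9, 0.8, 4.7]
opening: 0.0569
grip_force: 63.2
```

```bash
python3 go.py .4983 -.411 .19 12
```

```text
t 17.92 pos [ 0.5071 -0.2294  0.0633] yaw 11.9 j7 0.43 F [-0.8973  0.8025  4.6925] open 0.0569
shift now [-0.1762 -0.0458 -0.1265] shift after turn [-0.1758 -0.0464 -0.1267] w units [ 0.0331  0.0231 -0.0102]
```

Call:
{"method": "drive_tool", "body": {"rows": [{"tx":0,"ty":0,"tz":-0.015,"wx":0,"wy":0,"wz":0,"grip":0.55},{"tx":0,"ty":0,"tz":-0.03,"wx":0,"wy":0,"wz":0,"grip":0.55},{"tx":0,"ty":0,"tz":-0.04,"wx":0,"wy":0,"wz":0,"grip":0.55},{"tx":-0.02,"ty":-0.005,"tz":-0.015,"wx":0,"wy":0,"wz":0,"grip":0.55},{"tx":-0.035,"ty":-0.01,"tz":0,"wx":0,"wy":0,"wz":0,"grip":0.55},{"tx":-0.035,"ty":-0.01,"tz":0,"wx":0,"wy":0,"wz":0,"grip":0.55},{"tx":-0.035,"ty":-0.01,"tz":0,"wx":0,"wy":0,"wz":0,"grip":0.55},{"tx":-0.035,"ty":-0.01,"tz":0,"wx":0,"wy":0,"wz":0,"grip":0.55}]}}

```text
time_s: 18.58
tool_pos: [0.4946, -0.3967, 0.163]
tcp_rot: [0.63, 0.777, -0.0, 0.001]
wrist_force: [0.2, 0.1, -1.6]
opening: 0.0567
grip_force: 64.4
```

Call:
{"method": "drive_tool", "body": {"rows": [{"tx":-0.01,"ty":0,"tz":0,"wx":0,"wy":0,"wz":0,"grip":0.55},{"tx":0,"ty":0,"tz":0,"wx":0,"wy":0,"wz":0,"grip":0.55},{"tx":0,"ty":0,"tz":0,"wx":0,"wy":0,"wz":0,"grip":0.55}]}}

```text
time_s: 18.83
tool_pos: [0.4966, -0.4049, 0.1617]
tcp_rot: [0.63, 0.776, 0.0, 0.0]
wrist_force: [0.7, 1.1, -1.8]
opening: 0.0566
grip_force: 64.4
```

```bash
python3 go.py .498 -.4125 .04 12
```

```text
t 18.83 pos [ 0.4966 -0.4049  0.1617] yaw 11.9 j7 0.74 F [ 0.6577  1.1204 -1.7548] open 0.0566
shift now [-0.0076 -0.0004  0.1217] shift after turn [-0.0077 -0.0002  0.1217] w units [ 0.0099  0.0043 -0.0236]
```

Call:
{"method": "drive_tool", "body": {"rows": [{"tx":-0.0077,"ty":0,"tz":0.02,"wx":0,"wy":0,"wz":0,"grip":0.55},{"tx":0,"ty":0,"tz":0.035,"wx":0,"wy":0,"wz":0,"grip":0.55},{"tx":0,"ty":0,"tz":0.035,"wx":0,"wy":0,"wz":0,"grip":0.55},{"tx":0,"ty":0,"tz":0.03,"wx":0,"wy":0,"wz":0,"grip":0.55},{"tx":0,"ty":0,"tz":0,"wx":0,"wy":0,"wz":0,"grip":0.55},{"tx":0,"ty":0,"tz":0,"wx":0,"wy":0,"wz":0,"grip":0.55},{"tx":0,"ty":0,"tz":0,"wx":0,"wy":0,"wz":0,"grip":0.55}]}}

```text
time_s: 19.42
tool_pos: [0.4998, -0.4118, 0.043]
tcp_rot: [0.629, 0.777, 0.0, 0.001]
wrist_force: [0.5, -0.8, -1.0]
opening: 0.0567
grip_force: 64.8
```

```bash
python3 rel.py .0133 .045 w11.png; python3 tin.py .0772
python3 - <<'E'
from h import *
im=cv2.imread('pics/w11.png'); h=cv2.cvtColor(im,cv2.COLOR_BGR2HSV)
P=eyes.camera_params('wrist'); s=manip.read_state(); M=R.from_quat(s['tcp_rot']).as_matrix()
m=((h[...,1]>70)&(h[...,0]<30)&(h[...,2]>60)).astype(np.uint8)
# outer rim points: first mask pixel from the top in each column
q=[]
for c in range(225,336,5):
    r=np.flatnonzero(m[:300,c])
    if len(r): q.append((M.T@(onz(P,(c,r[0]-.5),.01)-s['tool_pos']))[:2])
q=np.array(q)
from scipy.optimize import least_squares
f=least_squares(lambda p:np.hypot(*(q-p).T)-.045,[0,0],loss='soft_l1',f_scale=.001)
print('tray circle ctr tool',f.x,'res',np.abs(f.fun).max(),len(q))
E
```

```text
front row [np.int64(179), np.int64(177), np.int64(177), np.int64(178), np.int64(180), np.int64(184)] cols 243 303
tray ctr x -0.002940035850333811 y -0.0040697865555943975 width 0.03439486389609574
label [281.2062 277.5837] [ 209  247  142   81 3574] [0.0172 0.0004]
[ 0.5001 -0.4123  0.0435] [-0.637  -0.0177 -1.6263]
[280.8762 277.5556] [209 247 142  79] ctr [ 0.4995 -0.4109  0.0772] r 28.902076721191406 tool [0.0017 0.    ]
tray circle ctr tool [-0.00326722 -0.00425168] res 0.0007513569419869415 23
```

Call:
{"method": "drive_tool", "body": {"rows": [{"tx":-0.0048,"ty":-0.0042,"tz":0,"wx":0,"wy":0,"wz":0,"grip":0.55},{"tx":0,"ty":0,"tz":0.01,"wx":0,"wy":0,"wz":0,"grip":0.55},{"tx":0,"ty":0,"tz":0.008,"wx":0,"wy":0,"wz":0,"grip":0.55},{"tx":0,"ty":0,"tz":0.004,"wx":0,"wy":0,"wz":0,"grip":0.55},{"tx":0,"ty":0,"tz":0.001,"wx":0,"wy":0,"wz":0,"grip":0.55},{"tx":0,"ty":0,"tz":0,"wx":0,"wy":0,"wz":0,"grip":0.55},{"tx":0,"ty":0,"tz":0,"wx":0,"wy":0,"wz":0,"grip":0.55}]}}

```text
time_s: 20.1
tool_pos: [0.4944, -0.4175, 0.0174]
tcp_rot: [0.63, 0.777, -0.0, -0.001]
wrist_force: [-3.4, 1.5, 2.9]
opening: 0.0568
grip_force: 65.0
```

Call:
{"method": "drive_tool", "body": {"rows": [{"tx":0,"ty":0,"tz":0.001,"wx":0,"wy":0,"wz":0,"grip":0.55},{"tx":0,"ty":0,"tz":0.001,"wx":0,"wy":0,"wz":0,"grip":0.55},{"tx":0,"ty":0,"tz":0,"wx":0,"wy":0,"wz":0,"grip":0.55}]}}

```text
time_s: 20.35
tool_pos: [0.4944, -0.4175, 0.0173]
tcp_rot: [0.63, 0.777, -0.0, -0.0]
wrist_force: [-6.9, 5.0, 17.6]
opening: 0.0566
grip_force: 66.9
```

Call:
{"method": "drive_tool", "body": {"rows": [{"tx":0,"ty":0,"tz":-0.004,"wx":0,"wy":0,"wz":0,"grip":0.55},{"tx":0,"ty":0,"tz":0,"wx":0,"wy":0,"wz":0,"grip":0.55},{"tx":0,"ty":0,"tz":0,"wx":0,"wy":0,"wz":0,"grip":0.55}]}}

```text
time_s: 20.6
tool_pos: [0.4955, -0.4176, 0.0194]
tcp_rot: [0.63, 0.777, 0.0, 0.0]
wrist_force: [0.1, -0.2, -1.2]
opening: 0.0568
grip_force: 64.7
```

```bash
cat > circ.py <<'E'
import sys
from h import *
from scipy.optimize import least_squares
im,P=snap('wrist','c.png'); h=cv2.cvtColor(im,cv2.COLOR_RGB2HSV)
s=manip.read_state(); M=R.from_quat(s['tcp_rot']).as_matrix()
m=((h[...,1]>70)&(h[...,0]<30)&(h[...,2]>60)).astype(np.uint8); q=[]
for c in range(225,336,5):
    r=np.flatnonzero(m[:300,c])
    if len(r): q.append((M.T@(onz(P,(c,r[0]-.5),.01)-s['tool_pos']))[:2])
q=np.array(q); f=least_squares(lambda p:np.hypot(*(q-p).T)-.045,[0,0],loss='soft_l1',f_scale=.001)
print('tray circle ctr tool',f.x,'res',np.abs(f.fun).max(),len(q),s['tool_pos'],s['wrist_force'])
E
python3 circ.py; python3 tin.py .0565
```

```text
tray circle ctr tool [0.00164356 0.00174393] res 0.0005365074457399782 23 [ 0.49530997 -0.41745569  0.0191926 ] [-0.27741902 -0.87888715 -2.09572188]
[281.184  277.5489] [208 247 143  83] ctr [ 0.4942 -0.4135  0.0565] r 27.963088989257812 tool [ 0.0041 -0.0002]
```

Call:
{"method": "drive_tool", "body": {"rows": [{"tx":-0.0025,"ty":0.0018,"tz":0,"wx":0,"wy":0,"wz":0,"grip":0.55},{"tx":0,"ty":0,"tz":0,"wx":0,"wy":0,"wz":0,"grip":0.55},{"tx":0,"ty":0,"tz":0,"wx":0,"wy":0,"wz":0,"grip":0.55},{"tx":0,"ty":0,"tz":0.001,"wx":0,"wy":0,"wz":0,"grip":0.55},{"tx":0,"ty":0,"tz":0.001,"wx":0,"wy":0,"wz":0,"grip":0.55},{"tx":0,"ty":0,"tz":0,"wx":0,"wy":0,"wz":0,"grip":0.55}]}}

```text
time_s: 21.2
tool_pos: [0.4973, -0.4196, 0.0175]
tcp_rot: [0.63, 0.777, 0.0, -0.0]
wrist_force: [0.8, 0.5, -1.7]
opening: 0.0566
grip_force: 64.7
```

```bash
python3 circ.py; python3 tin.py .055
```

```text
tray circle ctr tool [4.06880662e-03 7.40858581e-05] res 0.0005596665244568394 23 [ 0.49735397 -0.41962507  0.01754526] [-0.54658779 -0.46165708 -2.19579146]
[280.8839 278.008 ] [208 247 143  81] ctr [ 0.4964 -0.4164  0.055 ] r 28.098064422607422 tool [ 0.0033 -0.0002]
```

Centred to within 1 mm, so I'll touch down and release.

Call:
{"method": "drive_tool", "body": {"rows": [{"tx":0,"ty":0,"tz":0.001,"wx":0,"wy":0,"wz":0,"grip":0.55},{"tx":0,"ty":0,"tz":0,"wx":0,"wy":0,"wz":0,"grip":0.55},{"tx":0,"ty":0,"tz":-0.0003,"wx":0,"wy":0,"wz":0,"grip":0.75},{"tx":0,"ty":0,"tz":0,"wx":0,"wy":0,"wz":0,"grip":0.85},{"tx":0,"ty":0,"tz":0,"wx":0,"wy":0,"wz":0,"grip":0.95},{"tx":0,"ty":0,"tz":0,"wx":0,"wy":0,"wz":0,"grip":1},{"tx":0,"ty":0,"tz":-0.02,"wx":0,"wy":0,"wz":0,"grip":1},{"tx":0,"ty":0,"tz":-0.04,"wx":0,"wy":0,"wz":0,"grip":1}]}}

```text
time_s: 21.97
tool_pos: [0.4948, -0.4177, 0.0728]
tcp_rot: [0.63, 0.777, -0.0, -0.005]
wrist_force: [-0.3, -0.5, 0.7]
opening: 0.0853
grip_force: 0.0
```

Call:
{"method": "drive_tool", "body": {"rows": [{"tx":0,"ty":0,"tz":-0.04,"wx":0,"wy":0,"wz":0,"grip":1},{"tx":0,"ty":0,"tz":-0.03,"wx":0,"wy":0,"wz":0,"grip":1},{"tx":0,"ty":0,"tz":-0.02,"wx":0,"wy":0,"wz":0,"grip":1},{"tx":0,"ty":0,"tz":0,"wx":0,"wy":0,"wz":0,"grip":1},{"tx":0,"ty":0,"tz":0,"wx":0,"wy":0,"wz":0,"grip":1}]}}

```text
time_s: 22.38
tool_pos: [0.498, -0.4202, 0.1684]
tcp_rot: [0.63, 0.777, -0.0, 0.001]
wrist_force: [-0.8, -0.2, 0.4]
opening: 0.0854
grip_force: 0.0
```

```bash
python3 tray.py w12.png .498 -.4155; python3 tin.py .054; python3 go.py .562 -.2165 .17 12
```

```text
seed px [280 187] bbox (234, 143, 91, 75) rect [ 495.0585 -407.6136   88.9736   73.2112   11.0078] circ ((496.3503112792969, -415.4349365234375), 44.83000183105469)
[279.4651 204.1965] [245 173  70  66] ctr [ 0.4971 -0.419   0.054 ] r 29.657236099243164 tool [0.0002 0.0005]
t 22.48 pos [ 0.4969 -0.4193  0.166 ] yaw 11.9 j7 0.76 F [-0.2468 -1.0768 -1.2142] open 0.0854
shift now [ 0.185   0.1057 -0.0039] shift after turn [ 0.1849  0.1059 -0.004 ] w units [-0.0107 -0.0119 -0.0103]
```

```bash
python3 -c "
import cv2
im=cv2.imread('pics/w12.png')[130:260,215:345]; cv2.imwrite('pics/w12c.png',cv2.resize(im,None,fx=4,fy=4,interpolation=cv2.INTER_CUBIC))"
```

```text
(no output)
```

View pics/w12c.png

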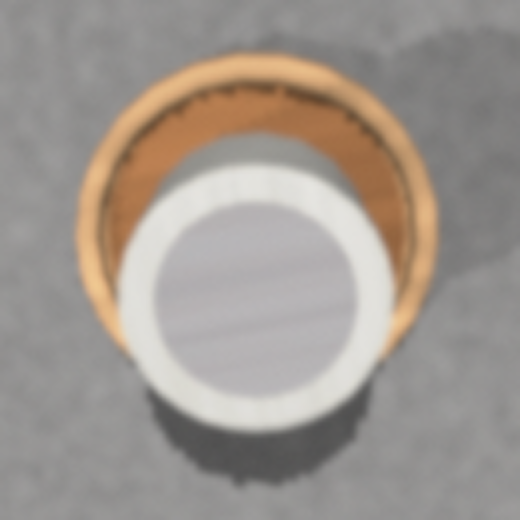

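The tin stands upright in the round tray and is centred sideways (256 against 258). For the front gap, the rim is at crop row 53, the tin's foot at row 131 and the lid spans rows 165–433.

```bash
python3 -c "
from h import *
P=eyes.camera_params('wrist'); s=manip.read_state(); M=R.from_quat(s['tcp_rot']).as_matrix()
f=lambda x,y,z:(M.T@(onz(P,((x+.5)/4-.5+215,(y+.5)/4-.5+130),z)-s['tool_pos']))[:2]
print('tray',f(258,53,.01)-[.045,0],'tin foot',f(258,131,.004)-[.029,0],'tin lid',(f(256,165,.054)+f(256,433,.054))/2, f(256,165,.054)-f(256,433,.054))"
```

```text
tray [ 0.00504722 -0.00053177] tin foot [ 0.00192063 -0.00053941] tin lid [ 0.00178257 -0.00091789] [5.91442546e-02 3.37393840e-05]
```

The tin is about 3 mm off towards the robot's right, so I'll regrip it and nudge it over.

Call:
{"method": "drive_tool", "body": {"rows": [{"tx":0,"ty":-0.0006,"tz":0.03,"wx":0,"wy":0,"wz":0,"grip":1},{"tx":0,"ty":0,"tz":0.04,"wx":0,"wy":0,"wz":0,"grip":1},{"tx":0,"ty":0,"tz":0.04,"wx":0,"wy":0,"wz":0,"grip":1},{"tx":0,"ty":0,"tz":0.03,"wx":0,"wy":0,"wz":0,"grip":1},{"tx":0,"ty":0,"tz":0,"wx":0,"wy":0,"wz":0,"grip":1},{"tx":0,"ty":0,"tz":0,"wx":0,"wy":0,"wz":0,"grip":1},{"tx":0,"ty":0,"tz":0,"wx":0,"wy":0,"wz":0,"grip":1}]}}

```text
time_s: 23.07
tool_pos: [0.4975, -0.4202, 0.0279]
tcp_rot: [0.63, 0.777, 0.0, 0.0]
wrist_force: [0.1, 0.0, 0.7]
opening: 0.0852
grip_force: 0.0
```

Call:
{"method": "drive_tool", "body": {"rows": [{"tx":0,"ty":0,"tz":0.004,"wx":0,"wy":0,"wz":0,"grip":1},{"tx":0,"ty":0,"tz":0,"wx":0,"wy":0,"wz":0,"grip":0.55},{"tx":0,"ty":0,"tz":0,"wx":0,"wy":0,"wz":0,"grip":0.55},{"tx":0,"ty":0,"tz":0,"wx":0,"wy":0,"wz":0,"grip":0.55},{"tx":0,"ty":0,"tz":0,"wx":0,"wy":0,"wz":0,"grip":0.55},{"tx":0,"ty":0,"tz":-0.004,"wx":0,"wy":0,"wz":0,"grip":0.55},{"tx":0,"ty":0,"tz":0,"wx":0,"wy":0,"wz":0,"grip":0.55},{"tx":0,"ty":0,"tz":0,"wx":0,"wy":0,"wz":0,"grip":0.55}]}}

```text
time_s: 23.73
tool_pos: [0.4969, -0.4199, 0.0274]
tcp_rot: [0.63, 0.777, -0.0, 0.0]
wrist_force: [0.3, 0.7, -2.3]
opening: 0.0565
grip_force: 64.0
```

```bash
python3 circ.py; python3 tin.py .0575
```

```text
tray circle ctr tool [0.00398919 0.00068239] res 0.0005175278136710579 23 [ 0.49673716 -0.41981779  0.02710434] [-0.5139873   0.11439463 -1.98974848]
[282.0035 282.733 ] [213 238 134 113] ctr [ 0.4962 -0.4177  0.0575] r 28.655033111572266 tool [0.0021 0.    ]
```

Call:
{"method": "drive_tool", "body": {"rows": [{"tx":0.0026,"ty":0.0007,"tz":0,"wx":0,"wy":0,"wz":0,"grip":0.55},{"tx":0,"ty":0,"tz":0,"wx":0,"wy":0,"wz":0,"grip":0.55},{"tx":0,"ty":0,"tz":0.002,"wx":0,"wy":0,"wz":0,"grip":0.55},{"tx":0,"ty":0,"tz":0.001,"wx":0,"wy":0,"wz":0,"grip":0.55},{"tx":0,"ty":0,"tz":0,"wx":0,"wy":0,"wz":0,"grip":0.55},{"tx":0,"ty":0,"tz":0,"wx":0,"wy":0,"wz":0,"grip":0.55}]}}

```text
time_s: 24.33
tool_pos: [0.4972, -0.4169, 0.0247]
tcp_rot: [0.63, 0.777, 0.0, 0.0]
wrist_force: [-2.4, 1.9, 6.9]
opening: 0.0563
grip_force: 65.0
```

Call:
{"method": "drive_tool", "body": {"rows": [{"tx":0,"ty":0,"tz":0.001,"wx":0,"wy":0,"wz":0,"grip":0.55},{"tx":0,"ty":0,"tz":0,"wx":0,"wy":0,"wz":0,"grip":0.55},{"tx":0,"ty":0,"tz":0,"wx":0,"wy":0,"wz":0,"grip":0.55}]}}

```text
time_s: 24.58
tool_pos: [0.4972, -0.4169, 0.0247]
tcp_rot: [0.63, 0.777, 0.0, 0.0]
wrist_force: [-2.7, 4.1, 13.0]
opening: 0.0562
grip_force: 65.7
```

Call:
{"method": "drive_tool", "body": {"rows": [{"tx":0,"ty":0,"tz":-0.0015,"wx":0,"wy":0,"wz":0,"grip":0.55},{"tx":0,"ty":0,"tz":0,"wx":0,"wy":0,"wz":0,"grip":0.55},{"tx":0,"ty":0,"tz":0,"wx":0,"wy":0,"wz":0,"grip":0.75},{"tx":0,"ty":0,"tz":0,"wx":0,"wy":0,"wz":0,"grip":0.85},{"tx":0,"ty":0,"tz":0,"wx":0,"wy":0,"wz":0,"grip":0.95},{"tx":0,"ty":0,"tz":0,"wx":0,"wy":0,"wz":0,"grip":1},{"tx":0,"ty":0,"tz":-0.02,"wx":0,"wy":0,"wz":0,"grip":1},{"tx":0,"ty":0,"tz":-0.04,"wx":0,"wy":0,"wz":0,"grip":1}]}}

```text
time_s: 25.25
tool_pos: [0.4943, -0.4152, 0.0803]
tcp_rot: [0.63, 0.777, -0.0, -0.005]
wrist_force: [0.9, -0.3, -0.0]
opening: 0.0855
grip_force: 0.0
```

Call:
{"method": "drive_tool", "body": {"rows": [{"tx":0,"ty":0,"tz":-0.04,"wx":0,"wy":0,"wz":0,"grip":1},{"tx":0,"ty":0,"tz":-0.03,"wx":0,"wy":0,"wz":0,"grip":1},{"tx":0,"ty":0,"tz":-0.02,"wx":0,"wy":0,"wz":0,"grip":1},{"tx":0,"ty":0,"tz":0,"wx":0,"wy":0,"wz":0,"grip":1},{"tx":0,"ty":0,"tz":0,"wx":0,"wy":0,"wz":0,"grip":1}]}}

```text
time_s: 25.67
tool_pos: [0.4975, -0.4176, 0.1759]
tcp_rot: [0.63, 0.777, -0.0, 0.001]
wrist_force: [-0.5, 0.2, -0.7]
opening: 0.0851
grip_force: 0.0
```

```bash
python3 circ.py; python3 tin.py .054; python3 go.py .562 -.2165 .17 12
```

```text
tray circle ctr tool [0.12165261 0.01036364] res 0.0817977723678535 21 [ 0.496778   -0.41708533  0.17432871] [-0.47872564  0.20053193 -0.38648891]
[279.7368 201.3948] [246 171  68  64] ctr [ 0.4964 -0.4159  0.054 ] r 29.441741943359375 tool [0.0007 0.0003]
t 25.77 pos [ 0.4964 -0.4168  0.1735] yaw 11.9 j7 0.76 F [0.1425 0.5866 0.3746] open 0.0855
shift now [0.1824 0.1056 0.0036] shift after turn [0.1823 0.1058 0.0035] w units [-0.0109 -0.0121 -0.0102]
```

Call:
{"method": "drive_tool", "body": {"rows": [{"tx":0.036,"ty":0.021,"tz":-0.02,"wx":0,"wy":0,"wz":0,"grip":1},{"tx":0.036,"ty":0.021,"tz":0,"wx":0,"wy":0,"wz":0,"grip":1},{"tx":0.036,"ty":0.021,"tz":0,"wx":0,"wy":0,"wz":0,"grip":1},{"tx":0.036,"ty":0.021,"tz":0,"wx":0,"wy":0,"wz":0,"grip":1},{"tx":0.036,"ty":0.021,"tz":0,"wx":0,"wy":0,"wz":0,"grip":1},{"tx":0,"ty":0,"tz":0,"wx":0,"wy":0,"wz":-1,"grip":1},{"tx":0,"ty":0,"tz":0,"wx":0,"wy":0,"wz":-1,"grip":1},{"tx":0,"ty":0,"tz":0,"wx":0,"wy":0,"wz":-1,"grip":1}]}}

```text
time_s: 26.43
tool_pos: [0.5609, -0.2216, 0.1908]
tcp_rot: [0.497, 0.868, -0.0, -0.001]
wrist_force: [0.4, -0.2, -0.7]
opening: 0.0852
grip_force: 0.0
```

Call:
{"method": "drive_tool", "body": {"rows": [{"tx":0,"ty":0,"tz":0,"wx":0,"wy":0,"wz":-1,"grip":1},{"tx":0,"ty":0,"tz":0,"wx":0,"wy":0,"wz":-1,"grip":1},{"tx":0,"ty":0,"tz":0,"wx":0,"wy":0,"wz":-1,"grip":1},{"tx":0,"ty":0,"tz":0,"wx":0,"wy":0,"wz":-1,"grip":1},{"tx":0,"ty":0,"tz":0,"wx":0,"wy":0,"wz":-1,"grip":1},{"tx":0,"ty":0,"tz":0,"wx":0,"wy":0,"wz":-1,"grip":1},{"tx":0,"ty":0,"tz":0,"wx":0,"wy":0,"wz":-1,"grip":1},{"tx":0,"ty":0,"tz":0,"wx":0,"wy":0,"wz":-1,"grip":1}]}}

```text
time_s: 27.1
tool_pos: [0.5604, -0.2231, 0.1907]
tcp_rot: [0.102, 0.995, 0.001, -0.001]
wrist_force: [-0.7, 0.8, -0.3]
opening: 0.0855
grip_force: 0.0
```

Call:
{"method": "drive_tool", "body": {"rows": [{"tx":0,"ty":0,"tz":0,"wx":0,"wy":0,"wz":-1,"grip":1},{"tx":0,"ty":0,"tz":0,"wx":0,"wy":0,"wz":-1,"grip":1},{"tx":0,"ty":0,"tz":0,"wx":0,"wy":0,"wz":-1,"grip":1},{"tx":0,"ty":0,"tz":0,"wx":0,"wy":0,"wz":-1,"grip":1},{"tx":0,"ty":0,"tz":0,"wx":0,"wy":0,"wz":0,"grip":1},{"tx":0,"ty":0,"tz":0,"wx":0,"wy":0,"wz":0,"grip":1}]}}

```text
time_s: 27.6
tool_pos: [0.5606, -0.2232, 0.1911]
tcp_rot: [-0.102, 0.995, 0.001, -0.001]
wrist_force: [0.5, -0.5, -0.7]
opening: 0.0855
grip_force: 0.0
```

```bash
python3 go.py .562 -.2165 .064 102; python3 lab.py .05; cat > cart.py <<'E'
# carton top: its mask, restricted to columns; corners via minAreaRect of top-face at z
from h import *
np.set_printoptions(precision=4,suppress=True)
im,P=snap('wrist','cart.png'); h=cv2.cvtColor(im,cv2.COLOR_RGB2HSV); s=manip.read_state(); M=R.from_quat(s['tcp_rot']).as_matrix()
m=((h[...,1]>70)&(h[...,0]<30)&(h[...,2]>60)).astype(np.uint8); n,l,st,_=cv2.connectedComponentsWithStats(m)
u=proj(P,[.562,-.2165,.05]); print(u)
for i in range(1,n):
    if st[i,4]>1500: 
        q=np.array([onz(P,k,.05)[:2] for k in np.argwhere(l==i)[:,::-1]],np.float32)*1000; r=cv2.minAreaRect(q); print(st[i],np.array(r[0]+r[1]+(r[2],)))
E
python3 cart.py
```

```text
t 27.6 pos [ 0.5606 -0.2232  0.1911] yaw 101.8 j7 1.77 F [ 0.4751 -0.5475 -0.6905] open 0.0855
shift now [-0.003   0.0061  0.1271] shift after turn [-0.0028  0.0063  0.1271] w units [ 0.0179 -0.0163 -0.0408]
[67.72   80.4174] [  31   43   73   77 2518] [ 0.4955 -0.4189  0.05  ] tool [ 0.1035 -0.1785]
[517.7797 164.013 ] [502 148  32  33 849] [ 0.4838 -0.0179  0.05  ] tool [0.0334 0.2164]
[286.17   201.7556] [ 270  177   33   51 1600] [ 0.5615 -0.2169  0.05  ] tool [-0.0022  0.0058]
[286.5918 202.05  ]
[  68   35   80  100 2836] [ 494.8812 -385.0911   77.9018   64.3288    3.4632]
[  251    87    72   209 12105] [ 561.7274 -217.0711  201.6306   62.2405   11.9212]
[ 434  104  117  103 8226] [482.1898 -42.4794  81.5829 100.1183  25.0158]
[ 422  263   92   75 4581] [631.7971  -8.6393 116.8112  64.2952  72.0519]
```

The carton is at (0.562, -0.217), yaw 12°. I'll descend on its middle.

Call:
{"method": "drive_tool", "body": {"rows": [{"tx":-0.0025,"ty":0.006,"tz":0.01,"wx":0,"wy":0,"wz":0,"grip":1},{"tx":0,"ty":0,"tz":0.035,"wx":0,"wy":0,"wz":0,"grip":1},{"tx":0,"ty":0,"tz":0.04,"wx":0,"wy":0,"wz":0,"grip":1},{"tx":0,"ty":0,"tz":0.03,"wx":0,"wy":0,"wz":0,"grip":1},{"tx":0,"ty":0,"tz":0,"wx":0,"wy":0,"wz":0,"grip":1},{"tx":0,"ty":0,"tz":0,"wx":0,"wy":0,"wz":0,"grip":1},{"tx":0,"ty":0,"tz":0,"wx":0,"wy":0,"wz":0,"grip":1}]}}

```text
time_s: 28.28
tool_pos: [0.5635, -0.2164, 0.0789]
tcp_rot: [-0.104, 0.995, -0.0, 0.001]
wrist_force: [0.6, 0.4, 1.0]
opening: 0.0855
grip_force: 0.0
```

```bash
python3 go.py .5616 -.217 .015 102; python3 lab.py .05
```

```text
t 28.28 pos [ 0.5635 -0.2164  0.0789] yaw 101.9 j7 1.67 F [0.6301 0.3796 1.0077] open 0.0855
shift now [ 0.0021 -0.0002  0.0639] shift after turn [ 0.002  -0.0002  0.0639] w units [-0.004   0.0162 -0.0099]
[280.1154 218.993 ] [ 254  207   53   26 1282] [ 0.5455 -0.2204  0.05  ] tool [0.0189 0.0001]
[281.2591 275.9331] [256 266  49  18 718] [ 0.5816 -0.212   0.05  ] tool [-0.0182  0.0009]
```

Call:
{"method": "drive_tool", "body": {"rows": [{"tx":0.001,"ty":0,"tz":0.025,"wx":0,"wy":0,"wz":0,"grip":1},{"tx":0,"ty":0,"tz":0.025,"wx":0,"wy":0,"wz":0,"grip":1},{"tx":0,"ty":0,"tz":0.012,"wx":0,"wy":0,"wz":0,"grip":1},{"tx":0,"ty":0,"tz":0,"wx":0,"wy":0,"wz":0,"grip":1},{"tx":0,"ty":0,"tz":0,"wx":0,"wy":0,"wz":0,"grip":0.55},{"tx":0,"ty":0,"tz":0,"wx":0,"wy":0,"wz":0,"grip":0.55},{"tx":0,"ty":0,"tz":0,"wx":0,"wy":0,"wz":0,"grip":0.55},{"tx":0,"ty":0,"tz":0,"wx":0,"wy":0,"wz":0,"grip":0.55}]}}

```text
time_s: 29.0
tool_pos: [0.5627, -0.2171, 0.0176]
tcp_rot: [-0.104, 0.995, -0.001, 0.001]
wrist_force: [-0.6, 1.1, 5.1]
opening: 0.059
grip_force: 66.8
```

```bash
python3 go.py .5315 .2442 .16 103.4
```

```text
t 29.0 pos [ 0.5627 -0.2171  0.0176] yaw 101.9 j7 1.62 F [-0.5668  1.1476  5.1088] open 0.059
shift now [-0.0653  0.4576 -0.1429] shift after turn [-0.0766  0.456  -0.1424] w units [-0.0142  0.026  -0.2439]
```

Call:
{"method": "drive_tool", "body": {"rows": [{"tx":0,"ty":0,"tz":-0.015,"wx":0,"wy":0,"wz":0,"grip":0.55},{"tx":0,"ty":0,"tz":-0.025,"wx":0,"wy":0,"wz":0,"grip":0.55},{"tx":0,"ty":0,"tz":-0.035,"wx":0,"wy":0,"wz":0,"grip":0.55},{"tx":0,"ty":0,"tz":-0.035,"wx":0,"wy":0,"wz":-0.24,"grip":0.55},{"tx":0,"ty":0,"tz":-0.025,"wx":0,"wy":0,"wz":0,"grip":0.55},{"tx":-0.003,"ty":0.015,"tz":-0.01,"wx":0,"wy":0,"wz":0,"grip":0.55},{"tx":-0.004,"ty":0.025,"tz":0,"wx":0,"wy":0,"wz":0,"grip":0.55},{"tx":-0.006,"ty":0.035,"tz":0,"wx":0,"wy":0,"wz":0,"grip":0.55}]}}

```text
time_s: 29.67
tool_pos: [0.5565, -0.1434, 0.1613]
tcp_rot: [-0.114, 0.994, -0.001, 0.001]
wrist_force: [0.9, 1.3, -4.8]
opening: 0.0589
grip_force: 66.4
```

Call:
{"method": "drive_tool", "body": {"rows": [{"tx":-0.006,"ty":0.036,"tz":0,"wx":0,"wy":0,"wz":0,"grip":0.55},{"tx":-0.006,"ty":0.036,"tz":0,"wx":0,"wy":0,"wz":0,"grip":0.55},{"tx":-0.006,"ty":0.036,"tz":0,"wx":0,"wy":0,"wz":0,"grip":0.55},{"tx":-0.006,"ty":0.036,"tz":0,"wx":0,"wy":0,"wz":0,"grip":0.55},{"tx":-0.006,"ty":0.036,"tz":0,"wx":0,"wy":0,"wz":0,"grip":0.55},{"tx":-0.006,"ty":0.036,"tz":0,"wx":0,"wy":0,"wz":0,"grip":0.55},{"tx":-0.006,"ty":0.036,"tz":0,"wx":0,"wy":0,"wz":0,"grip":0.55},{"tx":-0.006,"ty":0.036,"tz":0,"wx":0,"wy":0,"wz":0,"grip":0.55}]}}

```text
time_s: 30.33
tool_pos: [0.5356, 0.1521, 0.1606]
tcp_rot: [-0.117, 0.993, -0.0, -0.0]
wrist_force: [1.5, 0.7, -3.4]
opening: 0.0593
grip_force: 66.4
```

Call:
{"method": "drive_tool", "body": {"rows": [{"tx":-0.006,"ty":0.036,"tz":0,"wx":0,"wy":0,"wz":0,"grip":0.55},{"tx":-0.004,"ty":0.025,"tz":0,"wx":0,"wy":0,"wz":0,"grip":0.55},{"tx":0,"ty":0,"tz":0,"wx":0,"wy":0,"wz":0,"grip":0.55},{"tx":0,"ty":0,"tz":0,"wx":0,"wy":0,"wz":0,"grip":0.55}]}}

```text
time_s: 30.67
tool_pos: [0.5309, 0.2144, 0.1606]
tcp_rot: [-0.119, 0.993, 0.0, -0.0]
wrist_force: [0.8, -0.3, -4.2]
opening: 0.0593
grip_force: 66.4
```

```bash
python3 go.py .5315 .2442 .038 103.4; python3 w.py w13.png
```

```text
t 30.67 pos [0.5309 0.2144 0.1606] yaw 103.6 j7 1.0 F [ 0.8102 -0.2949 -4.1706] open 0.0593
shift now [-0.0076  0.0287  0.1226] shift after turn [-0.0074  0.0289  0.1226] w units [ 0.0077 -0.0039  0.0393]
30.7167 [0.5315 0.2123 0.1603] [[-0.9725 -0.233  -0.0007]
 [-0.233   0.9725 -0.0008]
 [ 0.0008 -0.0006 -1.    ]]
```

Call:
{"method": "drive_tool", "body": {"rows": [{"tx":-0.0075,"ty":0.0305,"tz":0,"wx":0,"wy":0,"wz":0,"grip":0.55},{"tx":0,"ty":0,"tz":0.03,"wx":0,"wy":0,"wz":0,"grip":0.55},{"tx":0,"ty":0,"tz":0.035,"wx":0,"wy":0,"wz":0,"grip":0.55},{"tx":0,"ty":0,"tz":0.03,"wx":0,"wy":0,"wz":0,"grip":0.55},{"tx":0,"ty":0,"tz":0.015,"wx":0,"wy":0,"wz":0,"grip":0.55},{"tx":0,"ty":0,"tz":0,"wx":0,"wy":0,"wz":0,"grip":0.55},{"tx":0,"ty":0,"tz":0,"wx":0,"wy":0,"wz":0,"grip":0.55},{"tx":0,"ty":0,"tz":0,"wx":0,"wy":0,"wz":0,"grip":0.55}]}}

```text
time_s: 31.38
tool_pos: [0.5335, 0.2429, 0.0518]
tcp_rot: [-0.116, 0.993, 0.0, 0.001]
wrist_force: [1.8, 0.1, -4.3]
opening: 0.0596
grip_force: 66.6
```

```bash
python3 w.py w14.png; python3 go.py .5315 .2442 .038 103.4; python3 -c "
from h import *
P=eyes.camera_params('wrist'); np.savez('P.npz',K=P['K'],T=P['T'])"
```

```text
31.4333 [0.5337 0.2433 0.0521] [[-0.9731 -0.2304  0.0023]
 [-0.2304  0.9731  0.0011]
 [-0.0025  0.0005 -1.    ]]
t 31.43 pos [0.5337 0.2433 0.0521] yaw 103.3 j7 0.86 F [ 0.3974 -0.5436 -4.7367] open 0.0588
shift now [0.002  0.0014 0.0141] shift after turn [0.0019 0.0014 0.0141] w units [ 0.0049  0.0242 -0.0136]
```

View pics/w14.png

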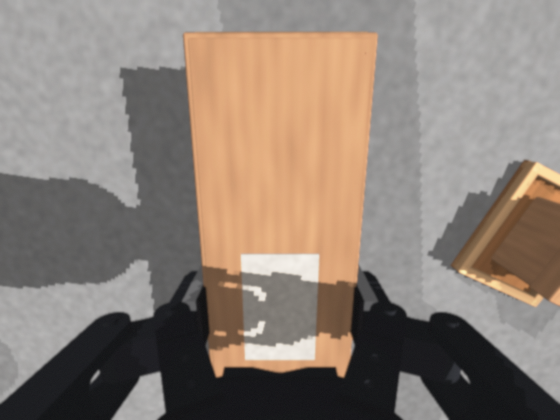

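The held carton covers the long tray completely in this view: its top's far edge is at row 33, columns 185–377, with the label at (280,307). I'll compare the carton's position with the tray pose measured earlier.

```bash
cat > c2.py <<'E'
from h import *
np.set_printoptions(precision=4,suppress=True)
P=eyes.camera_params('wrist'); s=manip.read_state(); zt=s['tool_pos'][2]+.0324
a,b,d,e=[onz(P,q,zt) for q in ((184.5,33),(377.5,33),(200,240),(364,240))]
print(np.linalg.norm(a-b),np.linalg.norm(d-e)); m=(a+b)/2; n=(d+e)/2
v=(m-n)[:2]; v/=np.linalg.norm(v); print('axis yaw',np.degrees(np.arctan2(v[1],v[0]))%180,'centre',m[:2]-v*.1,'label',onz(P,(279.5,307),zt)[:2])
print(s['tool_pos'])
E
python3 c2.py
```

```text
0.060613692394145845 0.06265662839586766
axis yaw 13.727451241191915 centre [0.5324 0.2435] label [0.5326 0.2424]
[0.5337 0.2433 0.0521]
```

Call:
{"method": "drive_tool", "body": {"rows": [{"tx":0.0008,"ty":0.0012,"tz":0,"wx":0,"wy":0,"wz":0,"grip":0.55},{"tx":0,"ty":0,"tz":0.012,"wx":0,"wy":0,"wz":0,"grip":0.55},{"tx":0,"ty":0,"tz":0.01,"wx":0,"wy":0,"wz":0,"grip":0.55},{"tx":0,"ty":0,"tz":0.002,"wx":0,"wy":0,"wz":0,"grip":0.55},{"tx":0,"ty":0,"tz":0,"wx":0,"wy":0,"wz":0,"grip":0.55},{"tx":0,"ty":0,"tz":0,"wx":0,"wy":0,"wz":0,"grip":0.55}]}}

```text
time_s: 31.93
tool_pos: [0.5313, 0.2442, 0.0261]
tcp_rot: [-0.117, 0.993, -0.0, -0.0]
wrist_force: [-0.1, 0.0, -3.7]
opening: 0.0594
grip_force: 66.7
```

```bash
cat > rim.py <<'E'
from h import *
np.set_printoptions(precision=4,suppress=True)
im,P=snap('wrist','rim.png'); s=manip.read_state(); M=R.from_quat(s['tcp_rot']).as_matrix()
h=cv2.cvtColor(im,cv2.COLOR_RGB2HSV); m=((h[...,1]>70)&(h[...,0]<30)&(h[...,2]>60)).astype(np.uint8)
n,l,st,_=cv2.connectedComponentsWithStats(m); L=l==l[150,280]
f=lambda u,v,z:M.T@(onz(P,(u,v),z)-s['tool_pos'])
for r in (60,100,140,180,220):
    c=np.flatnonzero(L[r]); print(r,c[0],c[-1],'rim y',f(c[0]-.5,r,.01)[1],f(c[-1]+.5,r,.01)[1],'as carton top',f(c[0]-.5,r,s['tool_pos'][2]+.0324)[1],f(c[-1]+.5,r,s['tool_pos'][2]+.0324)[1])
print('V row100',h[100,170:215,2],h[100,350:400,2]); print('top row col280',np.flatnonzero(L[:,280])[0],s['tool_pos'],s['wrist_force'])
E
python3 rim.py
```

```text
60 179 376 rim y -0.047528069366667085 0.04418743994129128 as carton top -0.03321562259382524 0.030436954124319265
100 182 373 rim y -0.04777300122966259 0.044373552294727 as carton top -0.033385610683273545 0.030566120182978784
140 186 369 rim y -0.04753850921745969 0.04407556716580878 as carton top -0.03322286807944173 0.030359311962401377
180 189 366 rim y -0.0478029056503089 0.044271808535800185 as carton top -0.03340636500763769 0.03049550778089383
220 193 363 rim y -0.04755063950890509 0.04448393805657042 as carton top -0.03323128676797836 0.030642730324789588
V row100 [ 97  97  97  97  96  97  97  96  95  94  97 111 137 154 158 160 160 158
 161 184 208 213 207 206 212 214 214 215 215 214 215 216 217 218 217 217
 216 216 215 214 211 211 211 212 213] [223 221 220 219 218 218 218 220 221 223 224 225 227 228 228 227 226 222
 215 213 220 226 223 201 167 148 144 145 146 145 145 146 145 146 146 148
 147 148 148 147 146 146 146 145 145 145 145 145 146 146]
top row col280 22 [0.5315 0.2444 0.0264] [-0.5722  0.2458 -4.5064]
```

```bash
python3 -c "
from h import *
im=cv2.imread('pics/rim.png'); h=cv2.cvtColor(im,cv2.COLOR_BGR2HSV); print(h[0:40,280,2],h[0:40,280,1],h[0:40,280,0])
P=eyes.camera_params('wrist'); s=manip.read_state(); M=R.from_quat(s['tcp_rot']).as_matrix()
f=lambda u,v,z:M.T@(onz(P,(u,v),z)-s['tool_pos'])
zt=s['tool_pos'][2]+.0324
for r in (22,26,30,34): print(r,f(280,r,.01)[0]-.116,f(280,r,zt)[0]-.1)
print('tray ctr in tool',M.T@(np.array([.5316,.2442,0])-s['tool_pos']))"
```

```text
[145 144 145 143 145 145 146 145 146 148 149 148 149 149 148 147 146 147
 148 147 147 153 177 210 226 232 234 235 235 234 231 219 204 208 220 225
 225 222 218 220] [  4   4   4   2   2   4   3   2   2   3   7   5   7   5   3   3   2   3
   3   3   7  30  72 100 103 102 100 101 101 101 104 109 111 113 112 112
 112 114 116 115] [ 0 15 15 30  0 15 15 30  0 15  8  0  8  0  0 15  0 15 15 15 15 15 14 15
 15 16 17 17 17 17 16 15 14 13 13 14 14 13 13 13]
22 0.00013348261311274534 0.004187819961776917
26 -0.0014528958956227245 0.003085965524450951
30 -0.003050068119961391 0.001976614072152147
34 -0.0046581445965718365 0.0008596888291815125
tray ctr in tool [-9.94473283e-05 -2.08093374e-04  2.64082343e-02]
```

The rim shows all round now. The carton is centred to about 1 mm, so I'll make the last trim and lower it.

Call:
{"method": "drive_tool", "body": {"rows": [{"tx":-0.001,"ty":-0.0008,"tz":0.002,"wx":0,"wy":0,"wz":0,"grip":0.55},{"tx":0,"ty":0,"tz":0.001,"wx":0,"wy":0,"wz":0,"grip":0.55},{"tx":0,"ty":0,"tz":0.001,"wx":0,"wy":0,"wz":0,"grip":0.55},{"tx":0,"ty":0,"tz":0,"wx":0,"wy":0,"wz":0,"grip":0.55},{"tx":0,"ty":0,"tz":0,"wx":0,"wy":0,"wz":0,"grip":0.55}]}}

```text
time_s: 32.4
tool_pos: [0.5327, 0.2437, 0.0225]
tcp_rot: [-0.116, 0.993, -0.0, -0.0]
wrist_force: [1.2, 0.4, -4.6]
opening: 0.0593
grip_force: 66.7
```

Call:
{"method": "drive_tool", "body": {"rows": [{"tx":0,"ty":0,"tz":0.001,"wx":0,"wy":0,"wz":0,"grip":0.55},{"tx":0,"ty":0,"tz":0,"wx":0,"wy":0,"wz":0,"grip":0.55},{"tx":0,"ty":0,"tz":0,"wx":0,"wy":0,"wz":0,"grip":0.55}]}}

```text
time_s: 32.65
tool_pos: [0.5328, 0.2438, 0.0217]
tcp_rot: [-0.116, 0.993, 0.0, 0.0]
wrist_force: [0.6, 0.2, -2.3]
opening: 0.0591
grip_force: 66.9
```

Call:
{"method": "drive_tool", "body": {"rows": [{"tx":0,"ty":0,"tz":0.0006,"wx":0,"wy":0,"wz":0,"grip":0.55},{"tx":0,"ty":0,"tz":0,"wx":0,"wy":0,"wz":0,"grip":0.55},{"tx":0,"ty":0,"tz":0,"wx":0,"wy":0,"wz":0,"grip":0.55}]}}

```text
time_s: 32.9
tool_pos: [0.5328, 0.2438, 0.0216]
tcp_rot: [-0.117, 0.993, -0.0, 0.0]
wrist_force: [-2.4, -1.2, 6.3]
opening: 0.0589
grip_force: 67.8
```

```bash
python3 rim.py
```

```text
60 177 381 rim y -0.0469557044756846 0.04524254329132443 as carton top -0.03380323017455191 0.03219572163883084
100 181 377 rim y -0.046768545451249095 0.045046170854401095 as carton top -0.03366925474948339 0.03205515090873704
140 184 374 rim y -0.04705078404343558 0.04531874403987645 as carton top -0.03387129168290392 0.032250268982773174
180 188 370 rim y -0.04685270162344156 0.04510998867183792 as carton top -0.03372949688301466 0.03210083408775461
220 192 366 rim y -0.046638490514680365 0.044884236098468845 as carton top -0.03357615656486947 0.0319392319578618
V row100 [ 98  99  99 100  98  97  97  96  96  97 112 138 154 159 158 159 160 155
 157 181 205 212 205 204 209 214 213 213 213 214 213 215 216 217 218 217
 215 215 214 213 211 210 210 211 213] [222 220 219 218 217 218 218 219 221 222 224 225 226 227 228 226 224 221
 213 211 217 224 228 232 236 239 239 229 191 155 145 144 144 145 144 145
 145 146 145 145 146 146 146 147 145 144 145 144 145 144]
top row col280 16 [0.5328 0.2438 0.0216] [-1.7718 -1.4267  4.6228]
```

Tray centre and carton agree to within 1 mm (-0.9 mm for both), so I'll release.

Call:
{"method": "drive_tool", "body": {"rows": [{"tx":0,"ty":0,"tz":-0.0005,"wx":0,"wy":0,"wz":0,"grip":0.55},{"tx":0,"ty":0,"tz":0,"wx":0,"wy":0,"wz":0,"grip":0.75},{"tx":0,"ty":0,"tz":0,"wx":0,"wy":0,"wz":0,"grip":0.85},{"tx":0,"ty":0,"tz":0,"wx":0,"wy":0,"wz":0,"grip":0.95},{"tx":0,"ty":0,"tz":0,"wx":0,"wy":0,"wz":0,"grip":1},{"tx":0,"ty":0,"tz":-0.02,"wx":0,"wy":0,"wz":0,"grip":1},{"tx":0,"ty":0,"tz":-0.04,"wx":0,"wy":0,"wz":0,"grip":1},{"tx":0,"ty":0,"tz":-0.04,"wx":0,"wy":0,"wz":0,"grip":1}]}}

```text
time_s: 33.62
tool_pos: [0.5316, 0.2433, 0.1213]
tcp_rot: [-0.117, 0.993, -0.0, -0.002]
wrist_force: [0.9, 0.4, 0.5]
opening: 0.0857
grip_force: 0.0
```

Call:
{"method": "drive_tool", "body": {"rows": [{"tx":0,"ty":0,"tz":-0.04,"wx":0,"wy":0,"wz":0,"grip":1},{"tx":0,"ty":0,"tz":-0.04,"wx":0,"wy":0,"wz":0,"grip":1},{"tx":0,"ty":0,"tz":-0.04,"wx":0,"wy":0,"wz":0,"grip":1},{"tx":0,"ty":0,"tz":-0.03,"wx":0,"wy":0,"wz":0,"grip":1},{"tx":0,"ty":0,"tz":0,"wx":0,"wy":0,"wz":0,"grip":1},{"tx":0,"ty":0,"tz":0,"wx":0,"wy":0,"wz":0,"grip":1},{"tx":0,"ty":0,"tz":0,"wx":0,"wy":0,"wz":0,"grip":1}]}}

```text
time_s: 34.2
tool_pos: [0.5325, 0.2433, 0.2708]
tcp_rot: [-0.116, 0.993, -0.0, -0.0]
wrist_force: [0.3, -0.6, 0.2]
opening: 0.0855
grip_force: 0.0
```

```bash
python3 - <<'E'
from h import *
np.set_printoptions(precision=4,suppress=True)
im,P=snap('wrist','w15.png'); h=cv2.cvtColor(im,cv2.COLOR_RGB2HSV); snap('scene','scene2.png'); snap('side','side2.png')
m=((h[...,1]>70)&(h[...,0]<30)&(h[...,2]>60)).astype(np.uint8); w=((h[...,1]<40)&(h[...,2]>185)).astype(np.uint8)
for nm,mm in(('wood',m),('white',w)):
    n,l,st,ce=cv2.connectedComponentsWithStats(mm)
    for i in range(1,n):
        if st[i,4]>350:
            o=[]
            for z in (.01,.054):
                q=np.array([onz(P,k,z)[:2] for k in np.argwhere(l==i)[:,::-1]],np.float32)*1000; r=cv2.minAreaRect(q); o.append(np.array(r[0]+r[1]+(r[2],)))
            print(nm,st[i,:4],*o)
# pot / mug check: same rays as before in both fixed views
for n in('scene','side'):
    a=cv2.imread(f'pics/{n}0.png').astype(int);b=cv2.imread(f'pics/{n}2.png').astype(int)
    Pn=eyes.camera_params(n)
    for k,p in(('pot',(.634,-.012,.04)),('mug',(.77,.073,.05))):
        u,v=proj(Pn,p).astype(int); print(n,k,np.abs(a-b)[v-20:v+20,u-20:u+20].mean())
print(manip.read_state()['tool_pos'])
E
```

```text
wood [212   0  75  26] [360.0654 166.5779  24.6057  82.5388  13.3907] [370.6959 172.9285  21.9273  73.5542  13.3907]
wood [ 13  39 111  92] [487.0035 -28.5085  88.4112 106.7886  24.9551] [483.8164  -0.9222  78.7873  95.1643  24.9551]
wood [241  79  78 182] [535.1737 243.3474 238.009   92.8878  13.4558] [526.7432 241.3415 212.1011  82.7766  13.4558]
wood [367 138  76  74] [496.7325 404.3561  77.7128  80.4482  78.6111] [492.4864 384.8239  69.2535  71.6912  78.6111]
wood [ 25 185  83  63] [648.668  -29.7341  81.9511 118.1175  52.5623] [627.8832  -2.0143  73.0305 105.2601  52.5623]
wood [ 83 391  39  24] [976.1545  40.2066  49.9065  63.0184  13.3903] [919.7219  60.3131  44.474   56.1586  13.3901]
wood [435 391  48  29] [841.4266 630.4283  61.1418  80.2965  13.39  ] [799.6595 586.2874  54.4863  71.556   13.39  ]
white [32 68 33 29] [487.1776 -52.6554  27.8958  30.9838  24.5317] [483.9715 -22.4406  24.8592  27.6111  24.5315]
white [268 162  25  41] [541.5278 245.4011  53.4798  32.1011  13.3904] [532.4056 243.1715  47.6584  28.6068  13.3904]
white [ 81 314  38  23] [817.3875  23.1641  23.3251  70.8976  48.869 ] [778.2371  45.1257  20.786   63.1802  48.8691]
scene pot 23.738125
scene mug 2.326041666666667
side pot 13.685
side mug 6.385416666666667
[0.5322 0.2432 0.2699]
```

```bash
python3 - <<'E'
from h import *
for n in('scene','side'):
    Pn=eyes.camera_params(n); u,v=proj(Pn,(.634,-.012,.035)).astype(int)
    for t in '02':
        h=cv2.cvtColor(cv2.imread(f'pics/{n}{t}.png'),cv2.COLOR_BGR2HSV)
        m=((h[...,0]<11)&(h[...,1]>130)&(h[...,2]>40)).astype(np.uint8); nn,l,st,ce=cv2.connectedComponentsWithStats(m)
        print(n,t,(u,v),[(st[i].tolist()) for i in range(1,nn) if st[i,4]>60 and abs(ce[i]-[u,v]).max()<30])
        m=((h[...,1]<45)&(h[...,2]>140)).astype(np.uint8); nn,l,st,ce=cv2.connectedComponentsWithStats(m); q=proj(Pn,(.77,.073,.05))
        print('   mug',[(st[i].tolist()) for i in range(1,nn) if 200<st[i,4]<2500 and abs(ce[i]-q).max()<30])
E
```

```text
scene 0 (np.int64(258), np.int64(231)) [[257, 221, 14, 18, 114], [251, 237, 19, 10, 66]]
   mug []
scene 2 (np.int64(258), np.int64(231)) [[250, 220, 22, 27, 305]]
   mug []
side 0 (np.int64(261), np.int64(227)) [[248, 214, 22, 28, 499]]
   mug [[191, 198, 28, 42, 889]]
side 2 (np.int64(261), np.int64(227)) [[248, 214, 22, 28, 488]]
   mug [[165, 191, 75, 83, 2080]]
```

```bash
python3 -c "
from bench import manip; print(manip.sign_off())"
```

```text
the job is handed in; nothing more can be done
None
```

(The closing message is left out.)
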